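# Pry the retaining clip off a filter wheel spindle

## Task

Free the filter wheel for a filter change: take the hooked pick from its cradle, lower its hook gently into the open window of the spring clip and pry the clip out of the groove of the spindle. Leave the clip lying on the wheel, clear of the spindle, and lay the pick back in its cradle. Touch the clip with the pick only, press on the wheel only lightly, do not pull harder than the clip needs, and leave the other things on the table alone.

Things in the scene. Friction and masses are not known exactly. Their poses are not given: they have to be found in the camera images.
- unit: filter wheel unit lying flat, fixed: black base plate 215 x 170 x 10 mm, spindle that carries the wheel. Origin: spindle axis at the base plate's underside, 3 to 9 mm above the table (levelling feet); z up; x from spindle to stepper motor (42 mm square, 48 mm high, 101 mm from the spindle, on the far side). Heights above the origin: brass spindle head 65 mm, black sensor fork on the wheel's rim (x 40, y 75) 60 mm
- wheel: filter wheel of the unit, same origin: golden disc 150 mm in diameter, top 50 mm above the origin, six round coloured filters near its rim; on it a flat black hub plate 96 mm in diameter, top face 56 mm above the origin. Turns stiffly about the spindle; rigid, it does not give under the hook
- spindle (a point): on the spindle axis, level with the hub plate's top face. Above it the spindle has a groove 16 mm in diameter and 3 mm high, then a brass head 20 mm in diameter and 6 mm thick
- clip: bright sprung clip of 2.5 mm wire round the spindle in its groove, flat on the hub plate: a straight bridge, and two spring legs that pinch in behind the spindle and flare open. Origin: centre of the ring part, underside; z up; x from bridge to open end. Bridge centre line at x -22 mm, y -7 to 7; leg ends at x 15. Comes out along its own -x (towards the robot) at 10 to 18 N within the first 5 mm, then snaps about 10 mm on; free at 16 mm
- clip_window (a point): middle of the clip's open window, level with the hub plate: between the bridge and the spindle head (clip x -20.7 to -10 mm), 12 mm wide, 15.3 mm from the clip's origin. The hook holds the wire only with its tip on the hub plate or within about 1 mm of it; higher it jams or rides over the wire. Under the pull it tends to ride up: keep it lightly down, about 3 N
- pick: hooked pick, 160 g: blue handle 90 mm long (x), 13 wide (y, the grip), 15 tall (z), a steel shank 60 mm long, and at its end a hook, 3 mm thick with a round tip, bent straight down. Origin: centre of the handle; x towards the hook, z up. The tip is nominally 105 mm ahead of the origin and 28 below, but the shank is bent from use: it is up to 4.5 mm higher (and 2 farther ahead) or lower (and nearer)
- cradle: fixed aluminium cradle of the pick: foot 110 x 56 x 6 mm and two upright supports 8 mm thick, 34 mm either side of its middle along x, with black ears that flare open. Origin: centre of the underside; z up. The pick lies in it with its handle centre 42 mm above the origin and its x along the cradle's x; between the supports 60 mm are free for the fingers, the gap between the ears is about 21 mm at the bottom and 32 mm at the top (49 mm above the table)
- filter_case: bystander, loose: grey flat case 75 x 55 x 27 mm
- mirror_mount: bystander, loose: black square mirror mount on a short post, 82 mm high, foot 32 mm in diameter
- lens_tube: bystander, loose: black lens tube standing upright, 31 mm in diameter, 40 mm high
- screw_dish: bystander, loose: shallow white dish 72 mm in diameter, 18 mm high
- post: bystander, loose: steel post standing upright, 25 mm foot, 74 mm high
- driver: bystander, loose: screwdriver with a yellow handle, 170 mm long, lying on the table

How it is judged:
By the outcome, as a careful person would: the job done as asked, in the order asked, and still so for the second after the job is handed in, with the robot touching nothing.
It also fails if it takes over 69 s, if anything falls off the work surface, if the arm or the gripper's body presses on something with over 40 N, if the wrist force passes 120 N, or if a joint passes its speed limit or range.

## Robot

A 6-joint arm with a two-finger parallel gripper is mounted at the origin on the work surface. World frame = base frame: x ahead of the robot, y to its left, z up, the work surface at z = 0. Lengths are in m, angles in rad, forces in N, time in s.
With the tool pointing down it reaches from about 0.25 to 0.775 m from the base axis. Payload 8.9 kg.
Tool frame: the origin (TCP) lies midway between the tips of the shut fingers; the grasp point (between the pads) lies 19 mm behind it; x points along the fingers, z is the direction in which the jaws open and shut, and the axes are right-handed (so a half turn about x gives the same grasp; the last joint's range is limited). The gripper opens to 85 mm and grips with 20 to 120 N. Pads are 22 mm wide; open, the fingers measure 114 mm over their backs; the gripper's body (76 mm by 85 mm) begins 54 mm behind the grasp point. The pads swing forward as they close: fully open they stand 13 mm farther back than shut.
Start: joints at [-1.258, 0.291, -0.153, 1.127, 0, 1.431], TCP at [0.229, -0.472, 0.231] pointing down, gripper open.
Joint ranges: [-2.52, 2.52], [-0.91, 1.74], [-1.3, 1.37], [-1.96, 2.02], [-1.52, 1.47], [-3.14, 3.14]. Speed limits (rad/s): [2.22, 2.22, 2.79, 3.14, 3.14, 3.14].

## Interface

Orientations are given as a unit quaternion [x, y, z, w].
In Python, from workcell import ctrl gives the robot as it stands. The module is installed in compiled form; this text tells all that it offers.
- The arm moves only by the shell command python3 -m inch 'ROWS'. ROWS is JSON, a list of rows, each a list of 7 numbers: the shift along the tool's x, y, z in cm, then the turn, a rotation vector about the tool's x, y, z in degrees, then the opening, from 0 (shut) to 1 (fully open). In form: [[tx, ty, tz, ax, ay, az, hand], ...]. A call has 1 to 12 rows; each row shifts and turns the commanded pose from where the row before left it, along the tool's axes as they then stand; what a row does not reach is not made up. A row lasts 1/10 s, in which the tool goes at most 50 mm and 8.59 degrees, less where a joint would pass 70% of its speed; a pose out of reach is approached as far as the arm can. A call is refused whole if a number of a shift passes 5 or a number of a turn 8.59, either way. A call with a gripper value outside its range is refused whole. The fingers move at their own pace and stop on an object; the grip force is fixed at half the most. Time passes only in rows, so rows that do not move let the fingers close. It gives the time, the measured TCP pose, the force and the opening at its end, in the units of the state.
- ctrl.get_obs(): the state, without advancing time (a new reading comes with each control period).
- ctrl.grab_frame(name): name is "scene" or "side" or "wrist"; returns a dict with "img" (400x640x3 uint8, red, green, blue), "z_map" (400x640 float32, m along the optical axis (not along the pixel's ray), 0 where there is no reading), "intrinsics" (3x3 intrinsics, pixels), "cam_to_world" (4x4, takes a point from camera to world coordinates); the wrist camera has in their place "mount" (4x4, takes a point from camera to tool coordinates, whose origin is the TCP and whose axes are the tool frame's). Camera axes: x right, y down, z forward; pixel columns grow to the right and rows downward; lengths in m; the calibration is good to about 2 mm. A picture is of the moment at which its call begins: read the wrist's pose just before it.
- ctrl.close_job(): hands the job in, once; it reports no verdict.
Trained networks look in a picture, given as the dict that the camera call returned (one of the last four; its "shot" number tells which), for a name from the list of things; names that differ only in an ending like _2 or _b are one class to them, and where a whole thing is asked for, a point or a joint stands for the part that bears it (a point fixed in the world has none). Each returns a list of dicts, best first, with "p" (0 to 1); they miss things now and then, are a little off and sometimes report something else, mostly with a low value. They report only what shows in the picture. A call takes as long as a camera call.
- ctrl.find_in(picture, query): "centre" ([x, y, z] in m, in world coordinates, good to about 4 mm: the middle of the surface that is visible of it).
- ctrl.trace(picture, query): "region" (400x640 bool, what is visible of it).
- ctrl.pinpoint(picture, query): "centre" ([x, y, z] in m, in world coordinates, good to about 4 mm: a listed point, or the origin of a listed thing).
The state is a dict: "clock": time; "qpos": joint angles; "qvel": joint speeds; "tau": joint torques, N m; "position": TCP position; "orientation": TCP orientation; "wrist_force": force on the tool from outside, world axes, zero at the start; "torque": the same for the moment, N m; "width": finger opening in m.
Only numpy, scipy, OpenCV 4.12 (cv2) and the standard library are available. Lean on these libraries where they do the work, as an engineer would, in place of code of your own. Each camera call takes 0.05 s, during which the arm holds its last target.

## Working session

There is one attempt and no reset: what is moved stays moved. The work goes in short steps, Python scripts to look and compute and a shell command to move; the robot and the scene stay as the last step left them, time stands still between calls to the robot, and variables do not carry over. Pictures are saved under pics/ and viewed, and the job is handed in when it is done.

```bash
ls; mkdir -p pics; cat > h.py <<'E'
import numpy as np, cv2
from workcell import ctrl
from scipy.spatial.transform import Rotation as R
np.set_printoptions(precision=4,suppress=True)
def T_tool(o=None):
    o=o or ctrl.get_obs(); T=np.eye(4); T[:3,:3]=R.from_quat(o["orientation"]).as_matrix(); T[:3,3]=o["position"]; return T
def grab(n):
    T=T_tool(); f=ctrl.grab_frame(n)
    f_T=np.array(f["cam_to_world"]) if "cam_to_world" in f else T@np.array(f["mount"])
    return f,f_T
def save(f,name,crop=None,scale=1):
    im=f["img"][:,:,::-1].copy()
    if crop: a,b,c,d=crop; im=im[b:d,a:c]
    if scale!=1: im=cv2.resize(im,None,fx=scale,fy=scale,interpolation=cv2.INTER_CUBIC)
    cv2.imwrite("pics/"+name+".png",im)
def cloud(f,fT,mask=None):
    z=f["z_map"]; K=np.array(f["intrinsics"]); v,u=np.nonzero((z>0)&(mask if mask is not None else True))
    d=z[v,u]; P=np.c_[(u-K[0,2])/K[0,0]*d,(v-K[1,2])/K[1,1]*d,d]
    return P@fT[:3,:3].T+fT[:3,3],u,v
def proj(p,f,fT):
    q=(np.asarray(p)-fT[:3,3])@fT[:3,:3]; K=np.array(f["intrinsics"]); return q[:2]/q[2]*[K[0,0],K[1,1]]+[K[0,2],K[1,2]]
E
python3 - <<'E'
from h import *
o=ctrl.get_obs(); print({k:(np.round(v,4).tolist()) for k,v in o.items()})
for n in ["scene","side","wrist"]:
    f,T=grab(n); save(f,n+"0"); print(n,T[:3,3],T[:3,2])
    for q in ["pick","cradle","clip","clip_window","spindle","unit"]:
        r=ctrl.pinpoint(f,q); print(q,[(np.round(x["centre"],4).tolist(),round(x["p"],2)) for x in r[:2]])
print(ctrl.get_obs()["clock"])
E
```

```text
pics
{'clock': 0.0, 'qpos': [-1.2583, 0.2913, -0.1541, 1.1267, 0.0, 1.4315], 'qvel': [-0.0003, 0.0003, 0.001, 0.0005, -0.0003, -0.0009], 'tau': [0.0003, -53.7141, 33.1374, 0.0161, -0.0003, 0.0], 'position': [0.2291, -0.4719, 0.2308], 'orientation': [0.3756, 0.5996, -0.375, 0.5989], 'wrist_force': [-0.2387, -0.8663, 0.4479], 'torque': [-0.0029, 0.0033, -0.041], 'width': 0.0852}
scene [1.0554 0.4189 1.037 ] [-0.421  -0.4006 -0.8138]
pick []
cradle [([0.4803, -0.2876, 0.0045], 0.85)]
clip [([0.6104, 0.0677, 0.0599], 0.54)]
clip_window [([0.6054, 0.0609, 0.0642], 0.59)]
spindle [([0.6131, 0.0671, 0.0591], 0.86)]
unit [([0.614, 0.0663, 0.0084], 0.64)]
side [0.4557 0.6292 0.6508] [ 0.0863 -0.7734 -0.628 ]
pick [([0.4856, -0.2922, 0.0422], 0.57), ([0.6109, 0.0689, 0.0573], 0.46)]
cradle [([0.4835, -0.2913, 0.0007], 0.66)]
clip [([0.6106, 0.0678, 0.0619], 0.56), ([0.4213, 0.187, -0.0008], 0.33)]
clip_window [([0.598, 0.063, 0.0605], 0.36)]
spindle [([0.614, 0.0644, 0.0614], 0.83)]
unit [([0.6135, 0.0669, 0.0011], 0.93)]
wrist [ 0.2968 -0.4397  0.3737] [-0.2669 -0.1297 -0.955 ]
pick []
cradle []
clip []
clip_window []
spindle []
unit []
1.05
```

View pics/scene0.png

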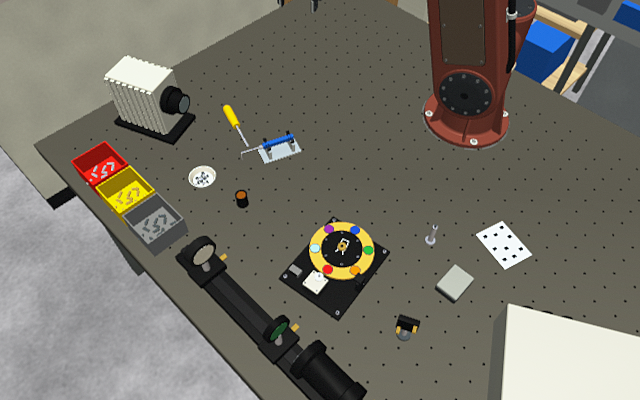

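View pics/side0.png

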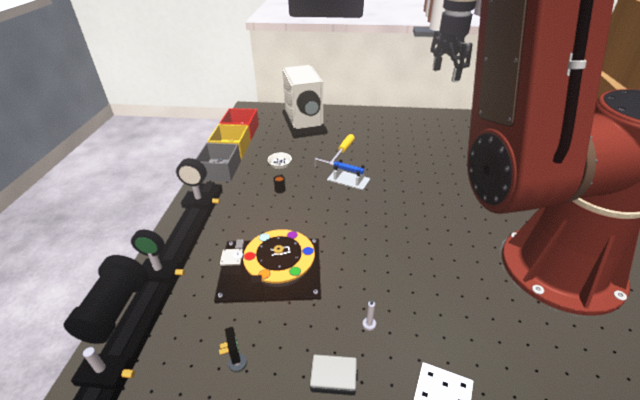

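View pics/wrist0.png

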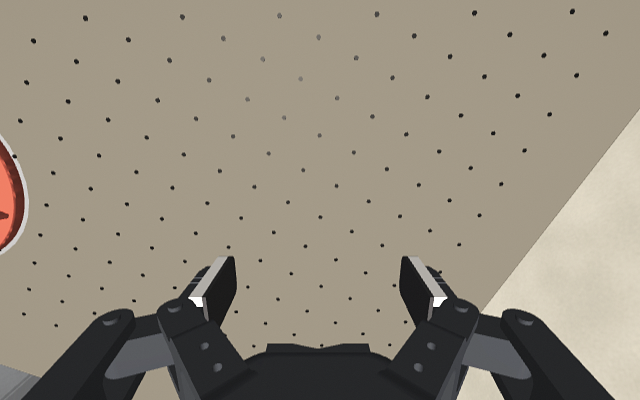

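```bash
python3 - <<'E'
from h import *
for n in ["scene","side"]:
    f,T=grab(n)
    save(f,n+"_cr",(200,90,330,180) if n=="scene" else (250,120,400,210),5 if n=="side" else 6)
    save(f,n+"_sp",(270,205,400,325) if n=="scene" else (205,220,335,310),5 if n=="side" else 4.5)
    for q in ["pick","cradle","clip","driver","screw_dish","lens_tube"]:
        r=ctrl.trace(f,q)
        if not r: print(n,q,None); continue
        P,u,v=cloud(f,T,r[0]["region"]); c=np.median(P,0); 
        w,V=np.linalg.eigh(np.cov((P-c)[:,:2].T)); a=V[:,-1]
        s=(P[:,:2]-c[:2])@a
        print(n,q,round(r[0]["p"],2),len(P),c,"zrange",P[:,2].min(),P[:,2].max(),"ang",np.degrees(np.arctan2(a[1],a[0])),"ext",s.min(),s.max(), "ends",P[s.argmin()],P[s.argmax()])
    np.savez("f_"+n,img=f["img"],z=f["z_map"],K=f["intrinsics"],T=T)
E
```

```text
scene pick 0.49 212 [ 0.4894 -0.2896  0.0472] zrange 0.03524804821860417 0.05421052102015611 ang 159.60477286771763 ext -0.058130597367593184 0.048386167523882674 ends [ 0.5429 -0.3126  0.0458] [ 0.4443 -0.272   0.045 ]
scene cradle None
scene clip None
scene driver 0.59 165 [ 0.5044 -0.4714  0.0241] zrange 0.003429623578794949 0.030737816798781514 ang 72.17783782076945 ext -0.04805522196768692 0.04820622406315661 ends [ 0.4852 -0.5157  0.023 ] [ 0.5166 -0.4247  0.0167]
scene screw_dish 0.9 429 [ 0.694  -0.3654  0.009 ] zrange -0.0007580016645072352 0.02532080926063096 ang 60.99456778470849 ext -0.02759680165860113 0.042953463726591284 ends [ 0.6766 -0.3873  0.0162] [ 0.708  -0.324   0.0201]
scene lens_tube 0.53 218 [ 0.6724 -0.222   0.0336] zrange -0.0039762463881116705 0.04488657869343293 ang 50.690050511466765 ext -0.05066197019637297 0.012767174744241227 ends [ 0.6541 -0.2725 -0.004 ] [ 0.6783 -0.2104  0.0449]
side pick 0.62 200 [ 0.4913 -0.2879  0.0445] zrange -0.002336235379396312 0.051508464683948874 ang 152.64904622741443 ext -0.13103282688313736 0.05116426011936333 ends [ 0.
[... 257 characters left out ...]
6  0.0012]
side clip None
side driver 0.68 175 [ 0.5023 -0.4554  0.0183] zrange -0.0014871883613412074 0.026106443275910496 ang 69.27351612098401 ext -0.059167716968201375 0.09407154196889411 ends [ 0.4941 -0.5156  0.0208] [ 0.5346 -0.367   0.0155]
side screw_dish 0.86 286 [ 0.6958 -0.3638  0.0084] zrange -0.0015855522036697378 0.019496035437073345 ang 103.40239611924865 ext -0.02748646263825973 0.0427107127338686 ends [ 0.7016 -0.3907  0.0166] [ 0.6768 -0.3244  0.0169]
side lens_tube 0.7 183 [ 0.6683 -0.2146  0.0266] zrange -0.0025777245090132794 0.04116873151425349 ang 105.86931610404777 ext -0.05442421400150665 0.0068979615137611605 ends [ 0.6962 -0.2632 -0.0026] [ 0.6669 -0.2078  0.012 ]
```

```bash
python3 - <<'E'
from h import *
for n in ["scene","side"]:
    d=np.load("f_%s.npz"%n); im=d["img"].astype(int)
    f=dict(z_map=d["z"],intrinsics=d["K"]);
    m=(im[:,:,2]>im[:,:,0]+50)&(im[:,:,2]>im[:,:,1]+40)
    P,u,v=cloud(f,d["T"],m); k=np.linalg.norm(P[:,:2]-[0.485,-0.29],axis=1)<0.1; P=P[k];u=u[k];v=v[k]
    c=P.mean(0); w,V=np.linalg.eigh(np.cov((P-c)[:,:2].T)); a=V[:,-1]; s=(P[:,:2]-c[:2])@a
    print(n,len(P),c,P[:,2].max(),np.degrees(np.arctan2(a[1],a[0])),s.min(),s.max())
E
```

```text
scene 193 [ 0.4822 -0.2938  0.0434] 0.05421052102015611 170.59174220687052 -0.04483248249725526 0.06621520342510051
side 182 [ 0.4822 -0.2961  0.0401] 0.051508464683948874 117.13152179969684 -0.09408442200718402 0.04193154585598929
```

View pics/scene_cr.png

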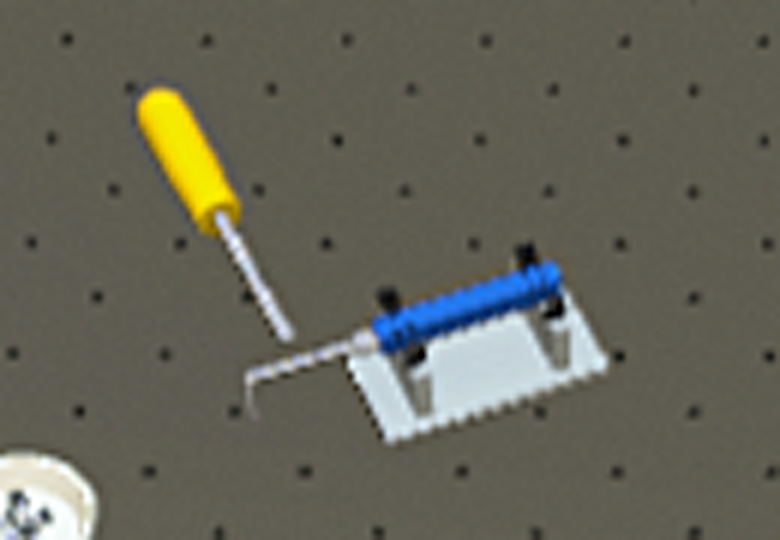

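View pics/scene_sp.png

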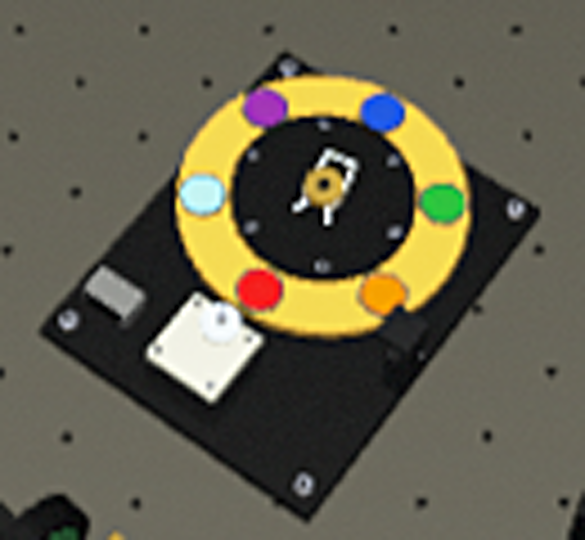

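View pics/side_cr.png

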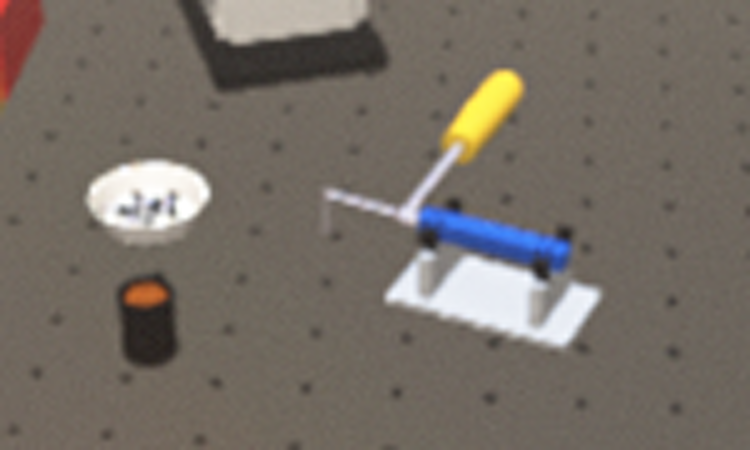

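View pics/side_sp.png

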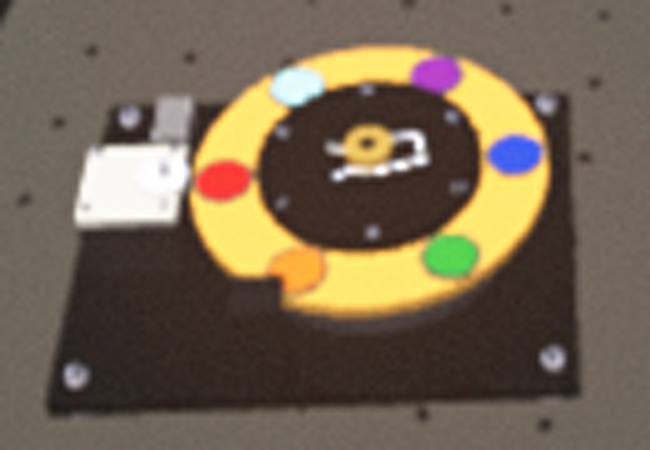

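```bash
cat >> h.py <<'E'
def yawR(deg,sgn=1):
    # tool x down, tool y*sgn along heading deg
    a=np.radians(deg); y=sgn*np.array([np.cos(a),np.sin(a),0]); x=np.array([0,0,-1.]); return np.c_[x,y,np.cross(x,y)]
def plan(pos,Rt,hand,T=None,n=None,maxd=5.0,maxa=8.5):
    T=T_tool() if T is None else T
    p0,R0=T[:3,3],R.from_matrix(T[:3,:3]); Rt=R.from_matrix(Rt)
    rv=(R0.inv()*Rt).as_rotvec(); d=np.asarray(pos)-p0
    n=n or max(1,int(np.ceil(max(np.linalg.norm(d)*100/maxd,np.degrees(np.linalg.norm(rv))/maxa))))
    print("n",n,"dist",np.linalg.norm(d),"ang",np.degrees(rv))
    for i in range(n):
        Ri=R0*R.from_rotvec(rv*i/n)
        print("[%.2f,%.2f,%.2f,%.2f,%.2f,%.2f,%g],"%(*(Ri.inv().apply(d/n)*100),*np.degrees(rv/n),hand),end="" )
    print()
E
python3 - <<'E'
from h import *
T=T_tool(); print(T); d=np.load("f_scene.npz"); 
f=ctrl.grab_frame("wrist"); print(f["mount"],f["intrinsics"])
a=-22.; ex=np.array([np.cos(np.radians(a)),np.sin(np.radians(a)),0])
c=np.array([0.487,-0.291,0.042])
# which sign gives camera (mount pos) toward hook
s=np.sign(np.array(f["mount"])[1,3]); print(s)
plan(c-0.03*ex+[0,0,0.17],yawR(a,s),1)
E
```

```text
[[-0.      0.8997  0.4366  0.2292]
 [-0.      0.4366 -0.8997 -0.4723]
 [-1.     -0.      0.      0.2313]
 [ 0.      0.      0.      1.    ]]
[[-0.0001 -0.2968  0.955  -0.1424]
 [ 0.0003 -0.955  -0.2968  0.075 ]
 [ 1.      0.0002  0.0001  0.0002]
 [ 0.      0.      0.      1.    ]] [[281.3627   0.     317.5201]
 [  0.     281.3627 205.8724]
 [  0.       0.       1.    ]]
1.0
n 7 dist 0.3005465478068785 ang [47.8891 -0.0027 -0.0013]
[0.28,4.16,-1.04,6.84,-0.00,-0.00,1],[0.28,4.00,-1.53,6.84,-0.00,-0.00,1],[0.28,3.79,-1.99,6.84,-0.00,-0.00,1],[0.28,3.53,-2.43,6.84,-0.00,-0.00,1],[0.28,3.21,-2.83,6.84,-0.00,-0.00,1],[0.28,2.85,-3.20,6.84,-0.00,-0.00,1],[0.28,2.45,-3.51,6.84,-0.00,-0.00,1],
```

```bash
python3 -m inch '[[0.28,4.16,-1.04,6.84,0,0,1],[0.28,4.0,-1.53,6.84,0,0,1],[0.28,3.79,-1.99,6.84,0,0,1],[0.28,3.53,-2.43,6.84,0,0,1],[0.28,3.21,-2.83,6.84,0,0,1],[0.28,2.85,-3.2,6.84,0,0,1],[0.28,2.45,-3.51,6.84,0,0,1],[0,0,0,0,0,0,1]]'
python3 - <<'E'
from h import *
f,T=grab("wrist"); save(f,"w1"); np.savez("f_w1",img=f["img"],z=f["z_map"],K=f["intrinsics"],T=T); print(T_tool())
for q in ["pick","cradle"]:
    r=ctrl.pinpoint(f,q); print(q,[(np.round(x["centre"],4).tolist(),round(x["p"],2)) for x in r[:2]])
im=f["img"].astype(int); m=(im[:,:,2]>im[:,:,0]+50)&(im[:,:,2]>im[:,:,1]+40)
P,u,v=cloud(f,T,m); print(len(P)); k=P[:,2]>0.02; P=P[k]
c=P.mean(0); w,V=np.linalg.eigh(np.cov((P-c)[:,:2].T)); a=V[:,-1]; s=(P[:,:2]-c[:2])@a
print(c,np.percentile(P[:,2],[5,50,95]),np.degrees(np.arctan2(a[1],a[0])),s.min(),s.max(),c[:2]+a*(s.min()+s.max())/2)
E
```

```text
clock: 2.6
position: [0.462, -0.2765, 0.2113]
orientation: [0.587, 0.395, -0.586, 0.395]
wrist_force: [-0.9, 0.3, -0.2]
width: 0.0854
[[-0.0002  0.9285 -0.3713  0.4605]
 [ 0.0004 -0.3713 -0.9285 -0.2781]
 [-1.     -0.0003 -0.0003  0.2114]
 [ 0.      0.      0.      1.    ]]
pick [([0.4856, -0.2949, 0.0429], 0.98)]
cradle [([0.4811, -0.2924, 0.0015], 0.89)]
965
[ 0.5045 -0.1834  0.0506] [0.0472 0.0494 0.0555] 78.65105778772991 -0.1228232216294307 0.25400502002292674 [ 0.5174 -0.1191]
```

View pics/w1.png

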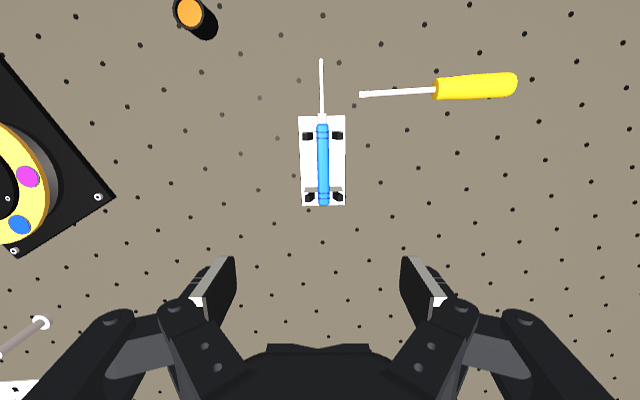

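```bash
python3 - <<'E'
from h import *
d=np.load("f_w1.npz"); im=d["img"].astype(int); f=dict(z_map=d["z"],intrinsics=d["K"]); T=d["T"]
m=(im[:,:,2]>im[:,:,0]+50)&(im[:,:,2]>im[:,:,1]+10); m[:, :290]=0; m[:,360:]=0; m[230:]=0
P,u,v=cloud(f,T,m); P=P[P[:,2]>0.035]
c=P.mean(0); w,V=np.linalg.eigh(np.cov((P-c)[:,:2].T)); a=V[:,-1]*np.sign(V[0,-1]); s=(P[:,:2]-c[:2])@a
print(len(P),c,np.percentile(P[:,2],[5,50,95]),np.degrees(np.arctan2(a[1],a[0])),s.min(),s.max(),c[:2]+a*(s.min()+s.max())/2)
# cradle foot
g=(im.min(2)>225); g[:,:290]=0; g[:,350:]=0; g[:110]=0; g[215:]=0
P,u,v=cloud(f,T,g); P=P[P[:,2]<0.02]
r=cv2.minAreaRect(P[:,:2].astype(np.float32)*1000); print("foot",r,np.median(P[:,2]))
# shank tip: bright in row <115
g=(im.min(2)>185); g[:,310:]&=True; g[:,:310]=0; g[:,335:]=0; g[116:]=0
P,u,v=cloud(f,T,g); i=np.argsort(v)[:8]; print(P[i],np.c_[u,v][i])
E
```

```text
960 [ 0.4861 -0.2929  0.0488] [0.047  0.0489 0.0502] -20.574639593563226 -0.046051097404836025 0.04157204230173008 [ 0.484  -0.2921]
foot ((480.9882507324219, -290.48236083984375), (55.3848876953125, 112.54431915283203), 69.83333587646484) 0.005691388168665351
[[ 0.5836 -0.3289  0.046 ]
 [ 0.5832 -0.3298  0.0459]
 [ 0.5834 -0.3278  0.0442]
 [ 0.5829 -0.3286  0.0449]
 [ 0.5825 -0.3295  0.0454]
 [ 0.5822 -0.3305  0.0448]
 [ 0.5825 -0.3274  0.0447]
 [ 0.582  -0.3282  0.0456]] [[320  58]
 [321  58]
 [319  59]
 [320  59]
 [321  59]
 [322  59]
 [319  60]
 [320  60]]
```

```bash
python3 - <<'E'
from h import *
a=-20.5; ex=np.array([np.cos(np.radians(a)),np.sin(np.radians(a)),0]); c=np.array([0.484,-0.2925,0])
plan(c+0.005*ex+[0,0,0.0235],yawR(a),1,maxd=4)
E
```

```text
n 5 dist 0.19100330413731448 ang [-1.3757  0.0161  0.0214]
[3.76,0.66,0.04,-0.28,0.00,0.00,1],[3.76,0.66,0.05,-0.28,0.00,0.00,1],[3.76,0.66,0.05,-0.28,0.00,0.00,1],[3.76,0.66,0.05,-0.28,0.00,0.00,1],[3.76,0.66,0.06,-0.28,0.00,0.00,1],
```

Lateral first, stop 5 cm above, check.

```bash
python3 -m inch '[[3.5,1.1,0.08,-0.46,0,0,1],[3.5,1.1,0.08,-0.46,0,0,1],[3.5,1.1,0.1,-0.46,0,0,1],[2.3,0,0,0,0,0,1],[0,0,0,0,0,0,1]]'
python3 - <<'E'
from h import *
a=-20.5; ex=np.array([np.cos(np.radians(a)),np.sin(np.radians(a)),0]); c=np.array([0.484,-0.2925,0])
plan(c+0.005*ex+[0,0,0.0235],yawR(a),1,maxd=4)
f,T=grab("wrist"); save(f,"w2"); np.savez("f_w2",img=f["img"],z=f["z_map"],K=f["intrinsics"],T=T)
im=f["img"].astype(int)
m=(im[:,:,2]>im[:,:,0]+50)&(im[:,:,2]>im[:,:,1]+10); m[:, :270]=0; m[:,370:]=0
P,u,v=cloud(f,T,m); P=P[(P[:,2]>0.035)&(P[:,2]<0.06)]
c=P.mean(0); w,V=np.linalg.eigh(np.cov((P-c)[:,:2].T)); a=V[:,-1]*np.sign(V[0,-1]); s=(P[:,:2]-c[:2])@a
print(len(P),c,np.percentile(P[:,2],[5,50,95]),np.degrees(np.arctan2(a[1],a[0])),s.min(),s.max(),c[:2]+a*(s.min()+s.max())/2)
E
```

```text
clock: 3.25
position: [0.4861, -0.2941, 0.0808]
orientation: [-0.581, -0.404, 0.582, -0.4]
wrist_force: [-0.6, -0.2, 1.3]
width: 0.0856
n 2 dist 0.0573543481549564 ang [-0.1723 -0.0867  0.315 ]
[2.86,0.14,-0.04,-0.09,-0.04,0.16,1],[2.86,0.13,-0.04,-0.09,-0.04,0.16,1],
2321 [ 0.4874 -0.2934  0.0489] [0.047  0.049  0.0501] -20.442582558539392 -0.04804236198338571 0.04093658395007559 [ 0.4841 -0.2922]
```

View pics/w2.png

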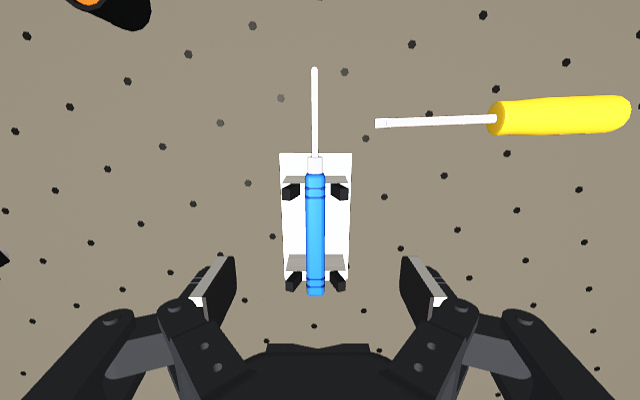

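```bash
python3 -m inch '[[2.86,0.14,-0.04,0,0,0,1],[2.86,0.14,-0.04,0,0,0,1],[0,0,0,0,0,0,1],[0,0,0,0,0,0,0.3],[0,0,0,0,0,0,0.1],[0,0,0,0,0,0,0],[0,0,0,0,0,0,0],[0,0,0,0,0,0,0],[0,0,0,0,0,0,0]]'
python3 - <<'E'
from h import *
print(T_tool()); f,T=grab("wrist"); save(f,"w3"); o=ctrl.get_obs(); print(o["clock"],o["width"],o["wrist_force"],o["torque"])
E
```

```text
clock: 4.2
position: [0.4921, -0.2949, 0.0273]
orientation: [0.581, 0.402, -0.581, 0.403]
wrist_force: [-1.5, 0.9, 7.4]
width: 0.0122
[[ 0.0007  0.936  -0.352   0.4921]
 [-0.0008 -0.352  -0.936  -0.2949]
 [-1.      0.0009  0.0005  0.0273]
 [ 0.      0.      0.      1.    ]]
4.25 0.012133390132204307 [-1.7094  0.5375  6.6429] [0.0751 0.2608 0.0235]
```

View pics/w3.png

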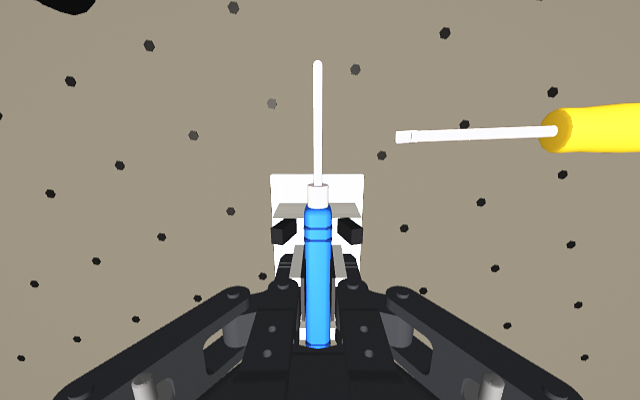

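```bash
python3 -m inch '[[-1,0,0,0,0,0,0],[-3,0,0,0,0,0,0],[-4,0,0,0,0,0,0],[-4,0,0,0,0,0,0],[0,0,0,0,0,0,0],[0,0,0,0,0,0,0],[0,0,0,0,0,0,0]]'
python3 - <<'E'
from h import *
print(T_tool()); f,T=grab("wrist"); save(f,"w4"); o=ctrl.get_obs(); print(o["clock"],o["width"],o["wrist_force"],o["torque"])
np.savez("f_w4",img=f["img"],z=f["z_map"],K=f["intrinsics"],T=T,tool=T_tool())
for n in ["side","scene"]:
    f,T=grab(n); save(f,n+"4"); print(f["intrinsics"][0,0],proj(T_tool()[:3,3],f,T)); np.savez("f_"+n+"4",img=f["img"],z=f["z_map"],K=f["intrinsics"],T=T)
E
```

```text
clock: 4.95
position: [0.491, -0.294, 0.1455]
orientation: [-0.581, -0.403, 0.582, -0.402]
wrist_force: [-0.5, -0.1, -2.1]
width: 0.0118
[[-0.0015  0.936  -0.352   0.491 ]
 [ 0.0012 -0.352  -0.936  -0.294 ]
 [-1.     -0.0019 -0.0006  0.1455]
 [ 0.      0.      0.      1.    ]]
5.0 0.011790863840682148 [ 0.2522 -0.0933 -2.1672] [0.0694 0.0811 0.0105]
389.34968635015787 [346.4518 134.1537]
489.2668217012277 [272.4483 115.0894]
```

View pics/w4.png

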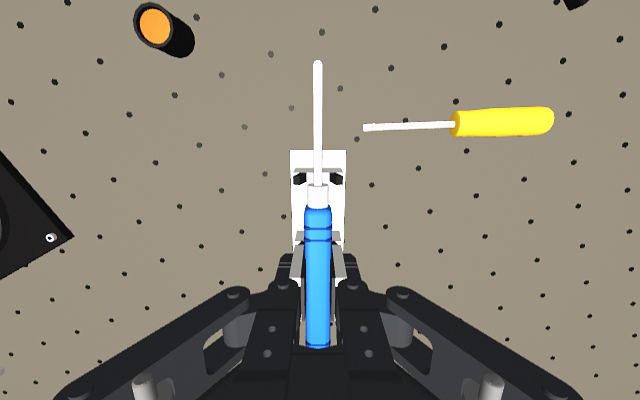

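View pics/side4.png

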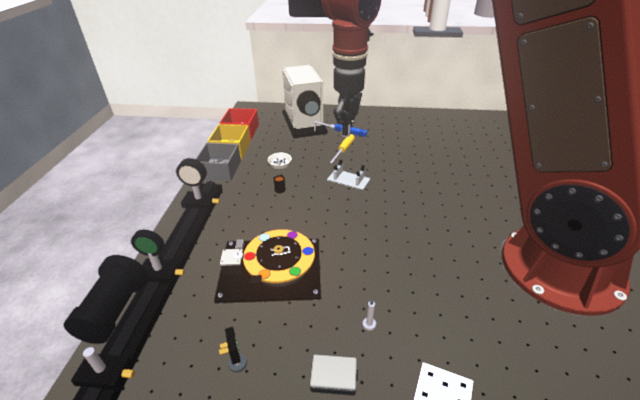

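```bash
python3 - <<'E'
from h import *
def onplane(u,v,K,T,z):
    d=np.c_[(u-K[0,2])/K[0,0],(v-K[1,2])/K[1,1],np.ones(len(u))]@T[:3,:3].T
    return T[:3,3]+d*((z-T[2,3])/d[:,2])[:,None]
d=np.load("f_w4.npz"); f=dict(z_map=d["z"],intrinsics=d["K"]); im=d["img"].astype(int)
g=(im.min(2)>170); g[:,:308]=0; g[:,328:]=0; g[186:]=0
P,u,v=cloud(f,d["T"],g); t=d["tool"]; Q=(P-t[:3,3])@t[:3,:3]
for lo,hi in [(58,66),(66,80),(80,110),(110,150),(150,184)]:
    k=(v>=lo)&(v<hi); print(lo,k.sum(),np.median(Q[k],0)*1000, Q[k,1].max()*1000)
for n in ["side4","scene4"]:
    d=np.load("f_%s.npz"%n); im=d["img"].astype(int); K=d["K"];T=d["T"]
    g=(im.min(2)>150)&(im.max(2)-im.min(2)<60); v,u=np.nonzero(g)
    P=onplane(u,v,K,T,0.0625)[:,:2]
    sp=np.array([0.6135,0.0665]); k=np.linalg.norm(P-sp,axis=1)<0.03; P=P[k]
    print(n,len(P),P.mean(0)); 
    print(np.round((P[np.argsort(P[:,0])]-sp)*1000).astype(int).tolist())
E
```

```text
58 48 [-18.0623  96.7559   0.4922] 98.07121475693393
66 139 [-17.9884  93.258    0.8909] 95.89386915652459
80 291 [-17.7703  85.2225   0.4895] 90.72584589764527
110 347 [-17.4031  71.2354   0.4845] 78.97544403856439
150 636 [110.5135  43.9919   0.4817] 62.50089900635071
side4 55 [0.604  0.0684]
[[-25, 3], [-24, 0], [-24, -3], [-23, -6], [-23, -8], [-23, 3], [-22, -11], [-22, 0], [-22, -2], [-21, -5], [-21, -8], [-21, 3], [-20, -11], [-20, 1], [-20, -14], [-19, 7], [-19, 4], [-18, -11], [-18, -14], [-17, 7], [-17, 4], [-16, -11], [-16, -14], [-15, 7], [-15, 4], [-14, -11], [-14, -14], [-13, 7], [-12, 4], [-12, -10], [-11, 10], [-11, 7], [-9, 10], [-9, 8], [-7, 11], [-7, 8], [-5, 11], [-3, 11], [-1, 11], [-1, 8], [1, 11], [2, 9], [3, 12], [4, 9], [5, 12], [6, 9], [7, 15], [7, 12], [9, 15], [9, 12], [10, 1], [10, -2], [12, 1], [12, -2], [14, -2]]
scene4 32 [0.6054 0.0638]
[[-24, -5], [-24, -1], [-23, -10], [-23, -6], [-22, -3], [-22, 1], [-22, -15], [-21, -11], [-21, -8], [-20, -13], [-19, -10], [-18, 1], [-18, -15], [-16, 3], [-16, -13], [-14, -14], [-14, 4], [-13, 3], [-13, -13], [-11, 5], [0, 9], [4, 9], [5, 7], [7, 9], [9, 11], [9, -5], [11, 12], [11, -3], [13, -4], [15, -6], [15, -3], [16, -4]]
```

```bash
python3 - <<'E'
from h import *
a=14.; ex=np.array([np.cos(np.radians(a)),np.sin(np.radians(a)),0]); sp=np.array([0.6135,0.0665,0])
plan(sp-0.112*ex+[0,0,0.120],yawR(a),0,n=9)
E
```

```text
n 9 dist 0.3346580062213941 ang [-34.6133  -0.0848   0.1194]
[0.29,-1.16,-3.52,-3.85,-0.01,0.01,0],[0.28,-0.92,-3.59,-3.85,-0.01,0.01,0],[0.28,-0.68,-3.65,-3.85,-0.01,0.01,0],[0.28,-0.43,-3.68,-3.85,-0.01,0.01,0],[0.28,-0.18,-3.70,-3.85,-0.01,0.01,0],[0.28,0.06,-3.71,-3.85,-0.01,0.01,0],[0.28,0.31,-3.69,-3.85,-0.01,0.01,0],[0.28,0.56,-3.67,-3.85,-0.01,0.01,0],[0.28,0.80,-3.62,-3.85,-0.01,0.01,0],
```

```bash
python3 -m inch '[[0.1,-1.16,-3.52,-3.85,0,0,0],[0.1,-0.92,-3.59,-3.85,0,0,0],[0.1,-0.68,-3.65,-3.85,0,0,0],[0.3,-0.43,-3.68,-3.85,0,0,0],[0.3,-0.18,-3.7,-3.85,0,0,0],[0.3,0.06,-3.71,-3.85,0,0,0],[0.4,0.31,-3.69,-3.85,0,0,0],[0.4,0.56,-3.67,-3.85,0,0,0],[0.4,0.8,-3.62,-3.85,0,0,0],[0,0,0,0,0,0,0],[0,0,0,0,0,0,0],[0,0,0,0,0,0,0]]'
python3 - <<'E'
from h import *
print(T_tool()); f,T=grab("wrist"); save(f,"w5"); o=ctrl.get_obs(); print(o["clock"],o["width"],o["wrist_force"],o["torque"])
for q in ["clip","clip_window","spindle"]:
    r=ctrl.pinpoint(f,q); print(q,[(np.round(x["centre"],4).tolist(),round(x["p"],2)) for x in r[:2]])
np.savez("f_w5",img=f["img"],z=f["z_map"],K=f["intrinsics"],T=T,tool=T_tool())
save(f,"w5z",(230,0,410,130),4.4)
E
```

```text
clock: 6.3
position: [0.5053, 0.0382, 0.1222]
orientation: [0.435, 0.557, -0.436, 0.557]
wrist_force: [-0.8, -0.4, -1.6]
width: 0.0117
[[-0.0006  0.9704  0.2416  0.5053]
 [-0.0003  0.2416 -0.9704  0.0382]
 [-1.     -0.0007  0.0001  0.1222]
 [ 0.      0.      0.      1.    ]]
6.35 0.011823450134152223 [-0.0087 -0.4768 -1.4165] [ 0.0401  0.0427 -0.0628]
clip [([0.614, 0.0683, 0.0572], 0.82)]
clip_window [([0.5994, 0.0598, 0.0597], 0.92)]
spindle [([0.6137, 0.0668, 0.0588], 0.78)]
```

View pics/w5.png

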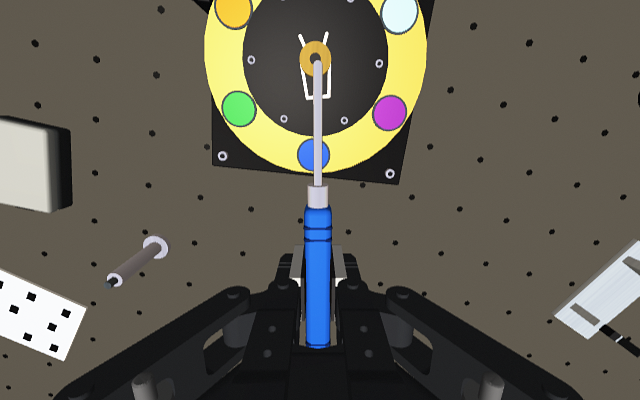

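View pics/w5z.png

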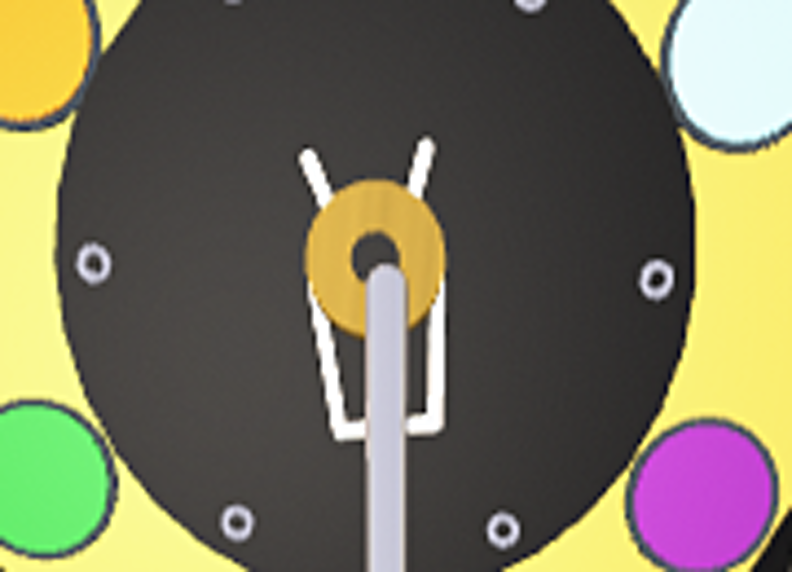

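```bash
cat >> h.py <<'E'
def onplane(uv,K,T,z):
    uv=np.atleast_2d(uv).astype(float); u,v=uv.T
    d=np.c_[(u-K[0,2])/K[0,0],(v-K[1,2])/K[1,1],np.ones(len(u))]@T[:3,:3].T
    return T[:3,3]+d*((z-T[2,3])/d[:,2])[:,None]
E
python3 - <<'E'
from h import *
d=np.load("f_w5.npz"); f=dict(z_map=d["z"],intrinsics=d["K"]); K=d["K"];T=d["T"]; t=d["tool"]; im=d["img"].astype(int)
g=(im.max(2)<75); g[:15]=0; g[125:]=0; g[:,:262]=0; g[:,372:]=0
P,u,v=cloud(f,T,g); zh=np.median(P[:,2]); print("hub z",zh,np.percentile(P[:,2],[10,90]))
hz=(im[:,:,0]>150)&(im[:,:,2]<110); hz[:40]=0;hz[78:]=0;hz[:,:298]=0;hz[:,333:]=0
P,u,v=cloud(f,T,hz); print("head z",np.median(P[:,2]),len(P), "px",u.min(),u.max(),v.min(),v.max())
zhd=zh+0.009
c=onplane([[315.2,58.6]],K,T,zhd); print("spindle",c)
o=np.array([230,0]); B=onplane(np.array([[343,432],[435,425],[307,156],[428,145]])/4.4+o-0.1,K,T,zh+0.00125)
print(B)
bm=(B[0]+B[1])/2; em=(B[2]+B[3])/2; x=em-bm; print("bridge mid",bm,"ends",em,"len",np.linalg.norm(x),"yaw",np.degrees(np.arctan2(x[1],x[0])), "width", np.linalg.norm(B[0]-B[1]))
y=B[0]-B[1]; print("bridge yaw",np.degrees(np.arctan2(-y[0],y[1])), "to spindle yaw",np.degrees(np.arctan2(*(c[0]-bm)[[1,0]])),"dist",np.linalg.norm((c[0]-bm)[:2]))
# shank tip
g=(im.min(2)>150)&(im.max(2)-im.min(2)<50); g[:,:312]=0; g[:,324:]=0; g[180:]=0; g[:60]=0
P,u,v=cloud(f,T,g); Q=(P-t[:3,3])@t[:3,:3]
for lo,hi in [(58,66),(66,80),(80,96),(100,130),(130,180)]:
    k=(v>=lo)&(v<hi); print(lo,k.sum(),np.median(Q[k],0)*1000,Q[k,1].max()*1000,np.median(P[k],0))
E
```

```text
hub z 0.059791117067406224 [0.0589 0.0607]
head z 0.06878410318595105 645 px 300 330 41 75
spindle [[0.6126 0.066  0.0688]]
[[0.5894 0.0655 0.061 ]
 [0.5938 0.052  0.061 ]
 [0.6245 0.0792 0.061 ]
 [0.6301 0.0626 0.061 ]]
bridge mid [0.5916 0.0588 0.061 ] ends [0.6273 0.0709 0.061 ] len 0.037737578726396694 yaw 18.77865671569299 width 0.014176768273419585
bridge yaw 18.06580217005375 to spindle yaw 19.111906325720042 dist 0.02224031596394482
58 43 [-17.3208  96.2615  -0.2451] 97.27813918907046 [0.5989 0.0612 0.1398]
66 125 [-17.3413  92.6548  -0.2446] 95.37005871283912 [0.5953 0.0605 0.1398]
80 147 [-17.2285  87.2763  -0.2421] 90.13096232272721 [0.59   0.0591 0.1397]
100 244 [-17.0277  76.7964  -0.236 ] 82.41456281315529 [0.5799 0.0564 0.1395]
130 400 [-16.4127  59.7626  -0.0167] 70.31417079710248 [0.5635 0.0523 0.1389]
```

```bash
python3 - <<'E'
from h import *
a=18.7; e=np.array([np.cos(np.radians(a)),np.sin(np.radians(a)),0]); sp=np.array([0.6126,0.0660,0])
z=np.array([e[1],-e[0],0])
plan(sp-(0.0153+0.097)*e+0.0002*z+[0,0,0.093],yawR(a),0,n=3)
E
```

```text
n 3 dist 0.030603362610934166 ang [-4.7607  0.0024  0.0045]
[0.98,-0.04,0.27,-1.59,0.00,0.00,0],[0.98,-0.05,0.27,-1.59,0.00,0.00,0],[0.98,-0.05,0.27,-1.59,0.00,0.00,0],
```

```bash
python3 -m inch '[[0.98,-0.04,0.27,-1.59,0,0,0],[0.98,-0.05,0.27,-1.59,0,0,0],[0.98,-0.05,0.27,-1.59,0,0,0],[0,0,0,0,0,0,0],[0,0,0,0,0,0,0],[0,0,0,0,0,0,0]]'
python3 - <<'E'
from h import *
print(T_tool()); f,T=grab("wrist"); save(f,"w6"); o=ctrl.get_obs(); print(o["clock"],o["width"],o["wrist_force"],o["torque"])
np.savez("f_w6",img=f["img"],z=f["z_map"],K=f["intrinsics"],T=T,tool=T_tool())
save(f,"w6z",(230,0,410,130),4.4)
f,T=grab("side"); save(f,"side6",(220,190,340,290),6)
a=18.7; e=np.array([np.cos(np.radians(a)),np.sin(np.radians(a)),0]); sp=np.array([0.6126,0.0660,0])
z=np.array([e[1],-e[0],0])
plan(sp-(0.0153+0.097)*e+0.0002*z+[0,0,0.093],yawR(a),0)
E
```

```text
clock: 7.1
position: [0.5066, 0.0304, 0.0936]
orientation: [0.412, 0.575, -0.412, 0.575]
wrist_force: [0.5, -1.0, -1.9]
width: 0.012
[[ 0.0008  0.9469  0.3214  0.5066]
 [-0.      0.3214 -0.9469  0.0304]
 [-1.      0.0007  0.0003  0.0936]
 [ 0.      0.      0.      1.    ]]
7.15 0.011532483358074287 [ 0.4745  0.4888 -1.994 ] [-0.002   0.0681 -0.0053]
n 1 dist 0.0010414739901818111 ang [ 0.081   0.0168 -0.0442]
[0.06,-0.06,0.06,0.08,0.02,-0.04,0],
```

View pics/w6z.png

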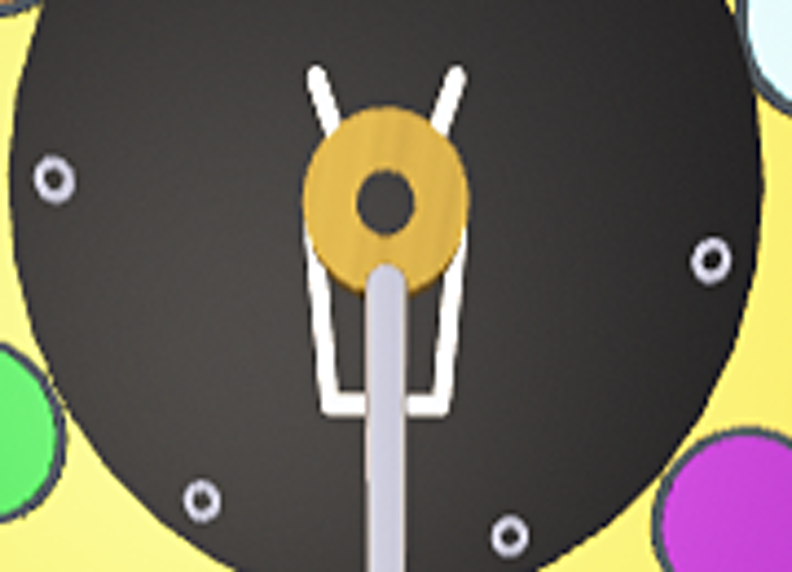

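View pics/side6.png

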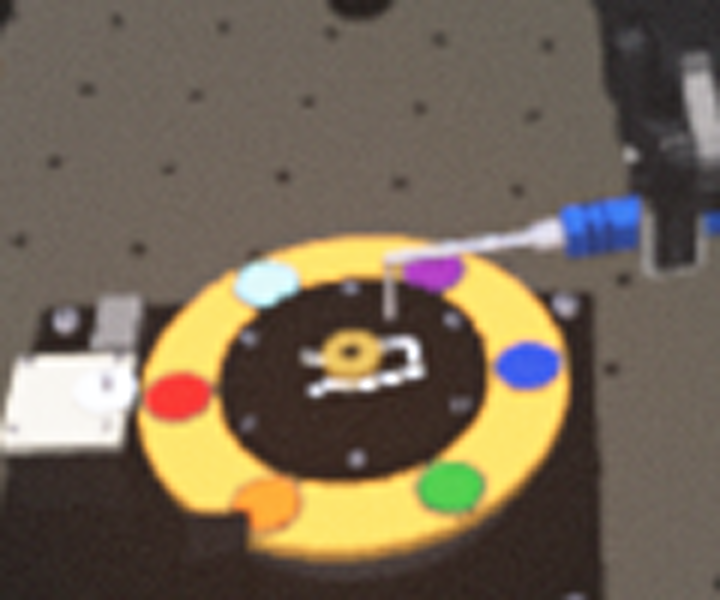

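```bash
python3 - <<'E'
from h import *
d=np.load("f_w6.npz"); f=dict(z_map=d["z"],intrinsics=d["K"]); K=d["K"];T=d["T"]; t=d["tool"]; im=d["img"].astype(int)
o=np.array([230,0])
L=lambda p:(p-t[:3,3])@t[:3,:3]*1000
B=onplane(np.array([[330,405],[444,405],[316,72],[457,73]])/4.4+o-.1,K,T,0.061); print(L(B))
print("head",L(onplane(np.array([[386,203]])/4.4+o-.1,K,T,0.0688)))
g=(im.max(2)-im.min(2)<30)&(im.min(2)>100); g[:,:312]=0; g[:,324:]=0; g[180:]=0; g[:55]=0
P,u,v=cloud(f,T,g); Q=L(P); k=(Q[:,0]<0)&(v<70); print(np.median(Q[k],0),Q[k,1].max(),Q[(Q[:,0]<0)&(v<85)&(v>70)].mean(0))
E
```

```text
[[ 32.7147  89.6989  -6.9036]
 [ 32.7194  89.6989   8.0955]
 [ 32.7441 127.642   -8.1134]
 [ 32.7494 127.5371   9.1604]]
head [[ 24.9342 111.6521   0.4594]]
[-17.6521  95.4019   0.1938] 97.51239224095018 [-17.4391  91.024    0.3713]
```

```bash
python3 -m inch '[[0.6,0,0.02,0,0,0,0],[0.6,0,0,0,0,0,0],[0.2,0,0,0,0,0,0],[0,0,0,0,0,0,0],[0,0,0,0,0,0,0]]'; python3 -m inch '[[0.1,0,0,0,0,0,0],[0.1,0,0,0,0,0,0],[0,0,0,0,0,0,0],[0,0,0,0,0,0,0]]'
```

```text
clock: 7.7
position: [0.5063, 0.0304, 0.079]
orientation: [0.412, 0.575, -0.412, 0.575]
wrist_force: [0.2, 0.5, -1.7]
width: 0.0118
clock: 8.1
position: [0.5063, 0.0304, 0.0771]
orientation: [0.412, 0.575, -0.412, 0.575]
wrist_force: [-0.0, 0.4, -1.4]
width: 0.0119
```

```bash
python3 -m inch '[[0.1,0,0,0,0,0,0],[0.1,0,0,0,0,0,0],[0,0,0,0,0,0,0],[0,0,0,0,0,0,0]]'; python3 -m inch '[[0.1,0,0,0,0,0,0],[0,0,0,0,0,0,0],[0,0,0,0,0,0,0]]'
```

```text
clock: 8.5
position: [0.5063, 0.0304, 0.0751]
orientation: [0.412, 0.575, -0.412, 0.575]
wrist_force: [-0.1, -0.1, -1.4]
width: 0.012
clock: 8.8
position: [0.5063, 0.0304, 0.0741]
orientation: [0.412, 0.575, -0.412, 0.575]
wrist_force: [-0.2, 0.3, -2.2]
width: 0.0116
```

```bash
python3 -m inch '[[0.1,0,0,0,0,0,0],[0,0,0,0,0,0,0],[0,0,0,0,0,0,0]]'; python3 -m inch '[[0.07,0,0,0,0,0,0],[0,0,0,0,0,0,0],[0,0,0,0,0,0,0]]'; python3 - <<'E'
from h import *
print(T_tool()); f,T=grab("wrist"); save(f,"w7"); o=ctrl.get_obs(); print(o["clock"],o["width"],o["wrist_force"],o["torque"])
save(f,"w7z",(230,0,410,130),4.4)
f,T=grab("side"); save(f,"side7",(220,190,340,290),6)
E
```

```text
clock: 9.1
position: [0.5063, 0.0304, 0.0731]
orientation: [0.412, 0.575, -0.412, 0.575]
wrist_force: [-0.6, -0.5, -1.3]
width: 0.0118
clock: 9.4
position: [0.5063, 0.0304, 0.0724]
orientation: [0.412, 0.575, -0.412, 0.575]
wrist_force: [-0.1, 0.4, -1.1]
width: 0.0121
[[-0.      0.9466  0.3224  0.5063]
 [ 0.      0.3224 -0.9466  0.0304]
 [-1.     -0.     -0.      0.0724]
 [ 0.      0.      0.      1.    ]]
9.45 0.011885498148696669 [ 0.2252  0.3165 -2.516 ] [ 0.0108 -0.0051  0.0109]
```

View pics/w7z.png

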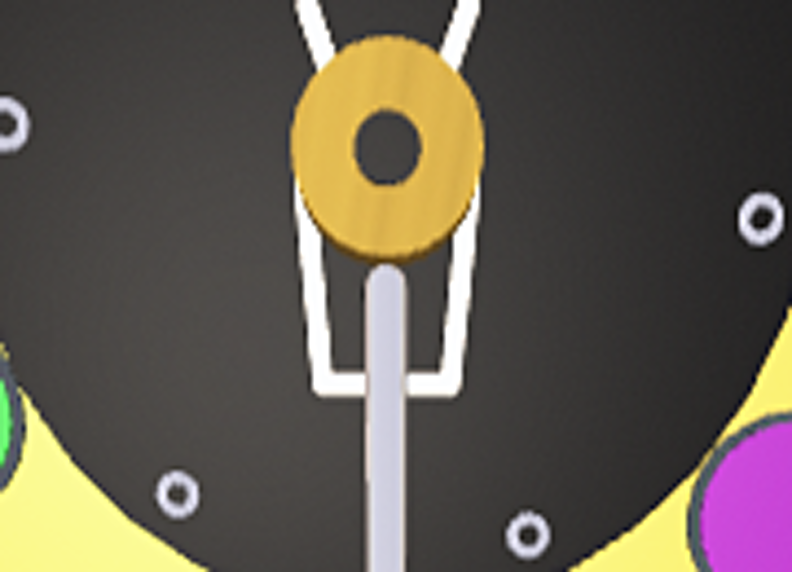

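View pics/side7.png

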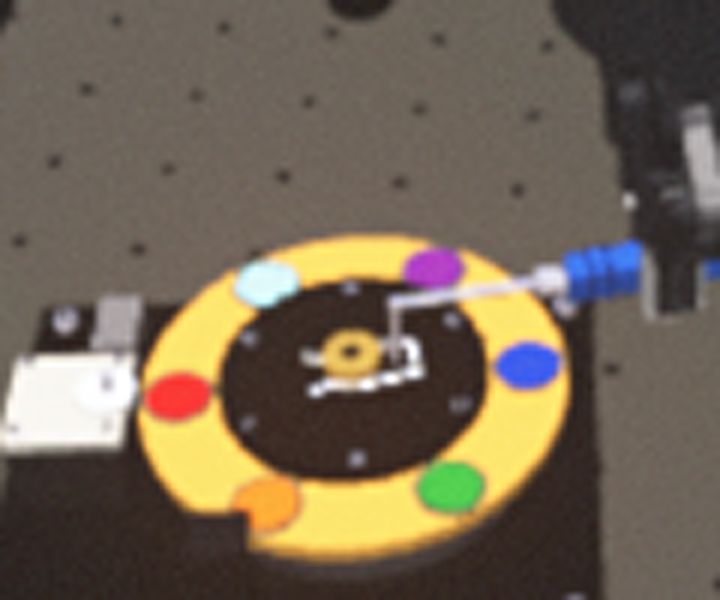

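```bash
python3 -m inch '[[0.05,0,0,0,0,0,0],[0,0,0,0,0,0,0],[0,0,0,0,0,0,0]]'; python3 -m inch '[[0.05,0,0,0,0,0,0],[0,0,0,0,0,0,0],[0,0,0,0,0,0,0]]';
```

```text
clock: 9.8
position: [0.5063, 0.0304, 0.0719]
orientation: [0.412, 0.575, -0.412, 0.575]
wrist_force: [0.5, -0.4, -1.8]
width: 0.0115
clock: 10.1
position: [0.5064, 0.0304, 0.0714]
orientation: [0.412, 0.575, -0.412, 0.575]
wrist_force: [0.3, -1.6, -1.0]
width: 0.0117
```

```bash
python3 -m inch '[[0.05,0,0,0,0,0,0],[0,0,0,0,0,0,0],[0,0,0,0,0,0,0]]'; python3 -m inch '[[0,0,0,0,0,0,0]]';  python3 - <<'E'
from h import *
f,T=grab("side"); save(f,"side8",(220,190,340,290),6)
a=18.7; e=np.array([np.cos(np.radians(a)),np.sin(np.radians(a)),0]); sp=np.array([0.6126,0.0660,0])
print((proj(sp-0.0153*e+[0,0,0.0598],f,T)-[220,190])*6,(proj(sp-0.0153*e+[0,0,0.0638],f,T)-[220,190])*6)
E
```

```text
clock: 10.4
position: [0.5063, 0.0304, 0.0709]
orientation: [0.412, 0.575, -0.412, 0.575]
wrist_force: [-0.5, 0.5, -0.4]
width: 0.0118
clock: 10.5
position: [0.5063, 0.0304, 0.0709]
orientation: [0.412, 0.575, -0.412, 0.575]
wrist_force: [-0.9, 0.4, -0.8]
width: 0.0118
[391.6951 358.1273] [390.9179 350.1008]
```

View pics/side8.png

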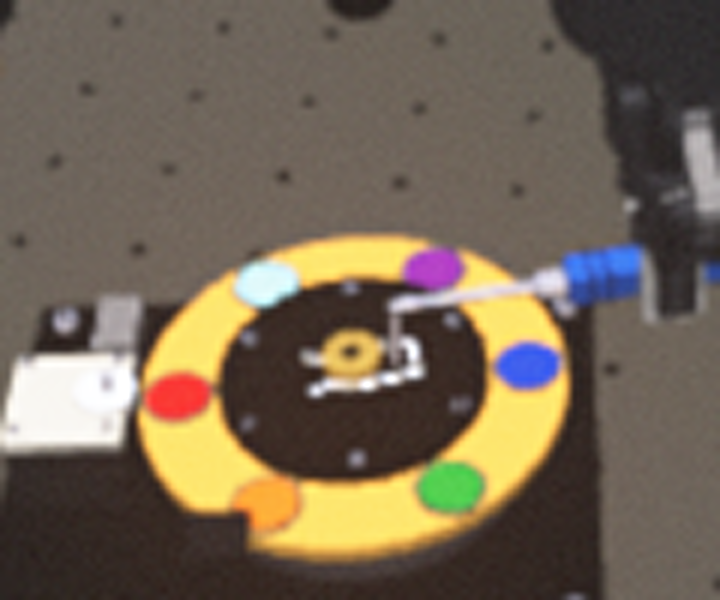

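```bash
cat >> h.py <<'E'
def favg(n=6):
    F=[];M=[]
    for i in range(n):
        ctrl.grab_frame("wrist"); o=ctrl.get_obs(); F.append(o["wrist_force"]); M.append(o["torque"])
    print("t",round(o["clock"],2),"F",np.mean(F,0),"M",np.mean(M,0),"std",np.std(F,0),"pos",np.array(o["position"]))
E
python3 -c "from h import *; favg()"
python3 -m inch '[[0.05,0,0,0,0,0,0],[0,0,0,0,0,0,0]]';python3 -c "from h import *; favg()"
```

```text
t 10.85 F [-0.619  -0.2309 -0.4858] M [ 0.0284 -0.0006 -0.0012] std [0.335  0.5639 0.4387] pos [0.5064 0.0304 0.0709]
clock: 11.05
position: [0.5063, 0.0304, 0.0704]
orientation: [0.412, 0.575, -0.412, 0.575]
wrist_force: [-1.4, -0.3, 1.0]
width: 0.0115
t 11.35 F [-1.125  -0.8797  1.1714] M [0.0129 0.0473 0.0049] std [0.4493 0.4171 0.3703] pos [0.5064 0.0304 0.0704]
```

```bash
python3 -m inch '[[0,-0.1,0,0,0,0,0],[0,-0.1,0,0,0,0,0],[0,-0.1,0,0,0,0,0],[0,0,0,0,0,0,0]]';python3 -m inch '[[0,-0.05,0,0,0,0,0],[0,0,0,0,0,0,0]]';python3 -c "from h import *; favg(4)"
```

```text
clock: 11.75
position: [0.5033, 0.0294, 0.0704]
orientation: [0.412, 0.575, -0.412, 0.575]
wrist_force: [-0.2, -0.2, 1.2]
width: 0.012
clock: 11.95
position: [0.503, 0.0293, 0.0704]
orientation: [0.412, 0.575, -0.412, 0.575]
wrist_force: [-0.0, 0.7, 1.5]
width: 0.0117
t 12.15 F [ 0.076  -0.0493  0.2241] M [ 0.0368 -0.3046 -0.0337] std [0.0929 0.4069 0.2943] pos [0.503  0.0293 0.0704]
```

```bash
python3 -m inch '[[0,-0.05,0,0,0,0,0],[0,0,0,0,0,0,0]]';python3 -m inch '[[0,-0.05,0,0,0,0,0],[0,0,0,0,0,0,0]]';python3 -m inch '[[0,-0.05,0,0,0,0,0],[0,0,0,0,0,0,0]]';python3 -c "
from h import *; favg(4)
f,T=grab('wrist'); save(f,'w9z',(230,0,410,130),4.4)"
```

```text
clock: 12.35
position: [0.5026, 0.0291, 0.0704]
orientation: [0.412, 0.575, -0.412, 0.575]
wrist_force: [0.0, 0.3, 1.2]
width: 0.0117
clock: 12.55
position: [0.5024, 0.029, 0.0705]
orientation: [0.412, 0.575, -0.411, 0.575]
wrist_force: [2.5, 1.7, -0.6]
width: 0.0119
clock: 12.75
position: [0.5022, 0.0289, 0.0706]
orientation: [0.412, 0.575, -0.411, 0.575]
wrist_force: [3.8, 1.9, -0.8]
width: 0.0116
t 12.95 F [ 4.8766  2.1127 -0.8557] M [ 0.3989 -1.1146  0.0097] std [0.5031 0.324  0.1711] pos [0.5021 0.0289 0.0706]
```

View pics/w9z.png

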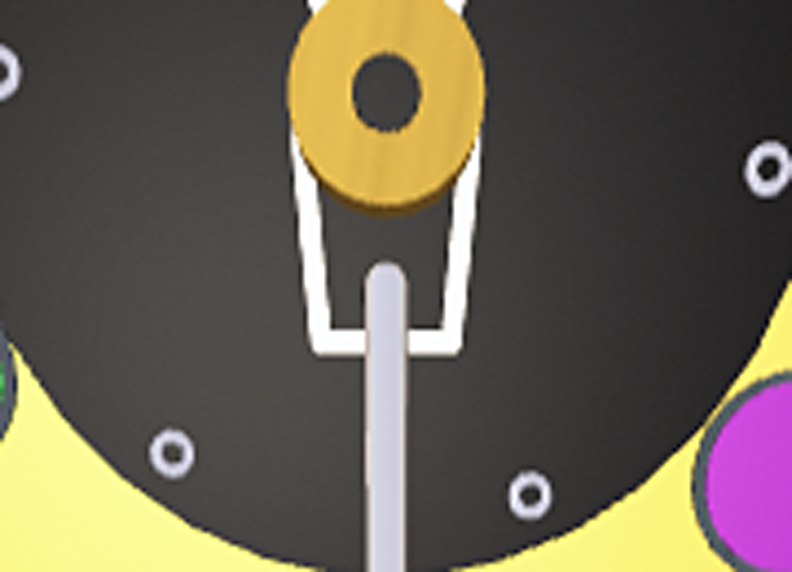

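```bash
python3 -m inch '[[0.06,0,0,0,0,0,0],[0,0,0,0,0,0,0]]';python3 -c "from h import *; favg(3)"; python3 -m inch '[[0.02,-0.05,0,0,0,0,0],[0,0,0,0,0,0,0]]';python3 -m inch '[[0.02,-0.05,0,0,0,0,0],[0,0,0,0,0,0,0]]';python3 -c "from h import *; favg(3)"
```

```text
clock: 13.2
position: [0.502, 0.0288, 0.0699]
orientation: [0.412, 0.575, -0.411, 0.575]
wrist_force: [4.6, 1.8, 0.7]
width: 0.0116
t 13.35 F [5.1238 1.4335 0.8523] M [ 0.4679 -1.2907  0.0214] std [0.2896 0.3944 0.2281] pos [0.502  0.0288 0.07  ]
clock: 13.55
position: [0.5018, 0.0287, 0.0699]
orientation: [0.412, 0.575, -0.411, 0.575]
wrist_force: [5.4, 2.2, 0.5]
width: 0.0115
clock: 13.75
position: [0.5016, 0.0286, 0.0698]
orientation: [0.412, 0.575, -0.411, 0.575]
wrist_force: [5.9, 3.0, 0.3]
width: 0.0121
t 13.9 F [6.2841 2.5129 0.1915] M [ 0.6034 -1.5686  0.0187] std [0.339  0.4264 0.8989] pos [0.5016 0.0286 0.0697]
```

```bash
python3 -m inch '[[0.04,-0.05,0,0,0,0,0],[0.03,-0.05,0,0,0,0,0],[0,0,0,0,0,0,0]]';python3 -m inch '[[0.03,-0.05,0,0,0,0,0],[0.03,-0.05,0,0,0,0,0],[0,0,0,0,0,0,0]]';python3 -c "
from h import *; favg(3)
f,T=grab('wrist'); save(f,'w10z',(230,0,410,130),4.4)"
```

```text
clock: 14.2
position: [0.5014, 0.0284, 0.0693]
orientation: [0.412, 0.574, -0.411, 0.576]
wrist_force: [7.8, 2.6, 0.6]
width: 0.0117
clock: 14.5
position: [0.501, 0.0281, 0.0689]
orientation: [0.413, 0.574, -0.41, 0.576]
wrist_force: [9.1, 3.2, 1.9]
width: 0.012
t 14.65 F [9.1407 3.8365 1.8369] M [ 0.9259 -2.2633  0.0476] std [0.5055 0.3789 0.3995] pos [0.5011 0.0281 0.069 ]
```

View pics/w10z.png

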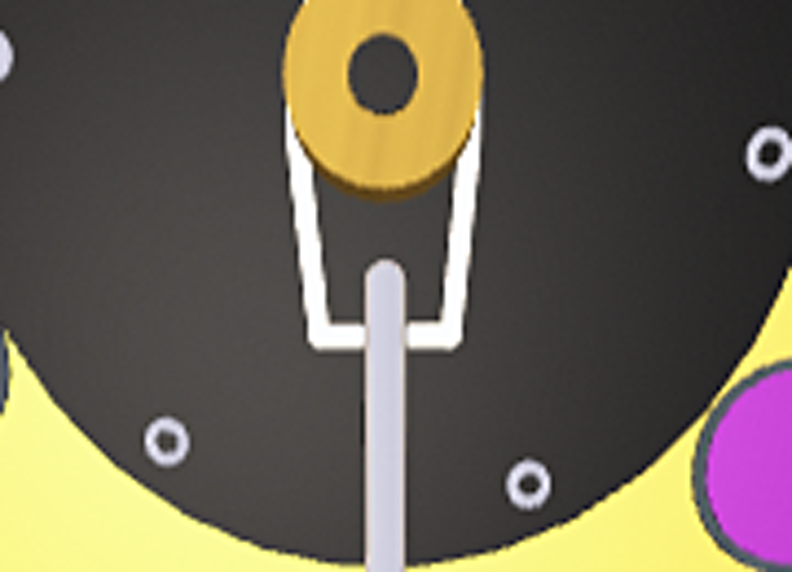

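```bash
python3 -m inch '[[0.02,-0.05,0,0,0,0,0],[0.02,-0.05,0,0,0,0,0],[0,0,0,0,0,0,0]]';python3 -m inch '[[0.02,-0.05,0,0,0,0,0],[0.02,-0.05,0,0,0,0,0],[0,0,0,0,0,0,0]]';python3 -c "
from h import *; favg(3)"
```

```text
clock: 15.0
position: [0.5007, 0.0279, 0.0688]
orientation: [0.413, 0.574, -0.41, 0.576]
wrist_force: [10.8, 3.9, -0.2]
width: 0.012
clock: 15.3
position: [0.5002, 0.0276, 0.0685]
orientation: [0.413, 0.573, -0.41, 0.577]
wrist_force: [10.8, 4.8, 2.1]
width: 0.0115
t 15.45 F [11.4568  5.0665  1.7835] M [ 1.0921 -2.8271  0.026 ] std [0.0082 0.2781 0.3681] pos [0.5002 0.0276 0.0685]
```

```bash
python3 -m inch '[[0.02,-0.05,0,0,0,0,0],[0.02,-0.05,0,0,0,0,0],[0,0,0,0,0,0,0]]';python3 -m inch '[[0.02,-0.05,0,0,0,0,0],[0.02,-0.05,0,0,0,0,0],[0,0,0,0,0,0,0]]';python3 -c "
from h import *; favg(3); print(T_tool())
f,T=grab('wrist'); save(f,'w11z',(230,0,410,130),4.4)"
```

```text
clock: 15.75
position: [0.4998, 0.0273, 0.0683]
orientation: [0.413, 0.573, -0.41, 0.577]
wrist_force: [12.7, 4.4, 2.3]
width: 0.0119
clock: 16.05
position: [0.4976, 0.0268, 0.0675]
orientation: [0.413, 0.574, -0.41, 0.576]
wrist_force: [7.2, 3.7, 3.1]
width: 0.0117
t 16.2 F [6.7707 2.0979 1.068 ] M [ 0.6419 -1.8904  0.0147] std [0.5515 0.0854 0.7182] pos [0.4968 0.0267 0.0672]
[[ 0.0034  0.9466  0.3225  0.4968]
 [ 0.0003  0.3225 -0.9466  0.0267]
 [-1.      0.0033  0.0008  0.0672]
 [ 0.      0.      0.      1.    ]]
```

View pics/w11z.png

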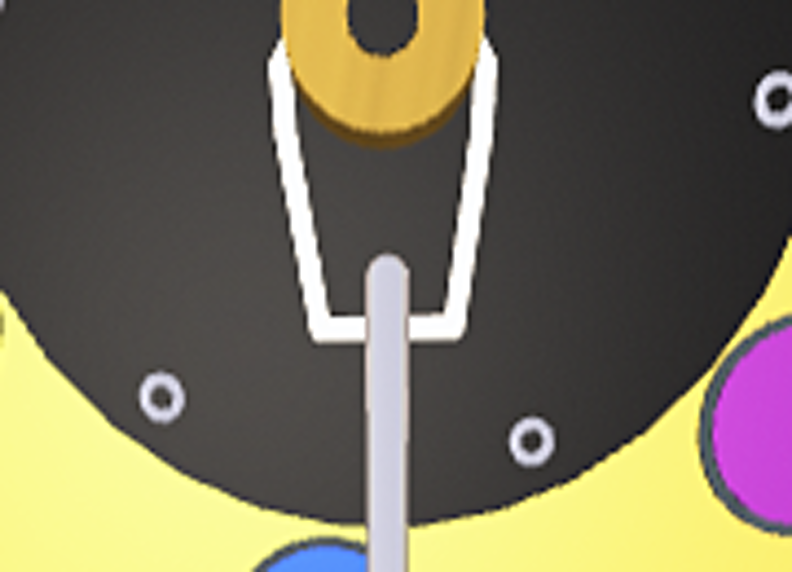

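```bash
python3 -m inch '[[0,-0.1,0,0,0,0,0],[0,-0.1,0,0,0,0,0],[0,0,0,0,0,0,0]]';python3 -c "
from h import *; favg(3)"
```

```text
clock: 16.55
position: [0.4938, 0.0258, 0.067]
orientation: [0.412, 0.574, -0.411, 0.575]
wrist_force: [3.7, 1.0, 3.4]
width: 0.0117
t 16.7 F [3.6375 0.6602 4.0311] M [ 0.3227 -1.1979 -0.038 ] std [0.2686 1.0768 0.2039] pos [0.4932 0.0258 0.0668]
```

```bash
python3 -m inch '[[-0.1,0,0,0,0,0,0],[0,-0.1,0,0,0,0,0],[-0.02,-0.1,0,0,0,0,0],[0,0,0,0,0,0,0]]';python3 -c "
from h import *; favg(3)
f,T=grab('wrist'); save(f,'w12z',(230,0,410,130),4.4)"
```

```text
clock: 17.1
position: [0.4901, 0.0251, 0.0674]
orientation: [0.411, 0.575, -0.412, 0.574]
wrist_force: [-0.4, -0.3, 2.0]
width: 0.0117
t 17.25 F [-1.6919 -0.4802  1.7657] M [ 0.0056 -0.018   0.0119] std [0.4438 0.3521 0.2602] pos [0.4902 0.0252 0.0674]
```

View pics/w12z.png

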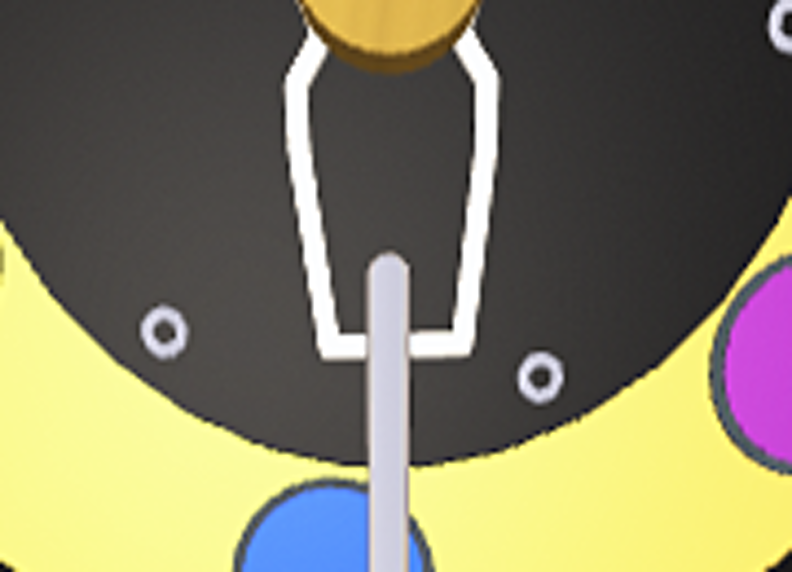

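```bash
python3 - <<'E'
from h import *
f,T=grab("wrist"); K=f["intrinsics"]; t=T_tool()
o=np.array([230,0]); B=onplane(np.array([[332,346],[460,345],[295,77],[487,77]])/4.4+o-.1,K,T,0.061)
e=np.array([np.cos(np.radians(18.7)),np.sin(np.radians(18.7)),0]); n=np.array([-e[1],e[0],0])
sp=np.array([0.6126,0.0660,0.061]); print(np.c_[(B-sp)@e,(B-sp)@n]*1000); y=B[0]-B[1]; print(np.degrees(np.arctan2(-y[0],y[1])))
print("head edge now", (onplane([[318,15]],K,T,0.0688)-sp)@e)
tip=t[:3,3]+t[:3,:3]@np.array([0,.097,0]); print("tip",(tip-sp)@e*1000,(tip-sp)@n*1000)
E
```

```text
[[-35.3562   6.3544]
 [-35.2269  -7.7576]
 [ -9.6654   9.9262]
 [ -9.6267 -10.0563]]
19.225077052898563
head edge now [-0.0111]
tip -31.816147859510668 0.6975316112716103
```

```bash
python3 -m inch '[[0,-0.1,0,0,0,0,0],[0,-0.1,0,0,0,0,0],[0,-0.1,0,0,0,0,0],[0,0,0,0,0,0,0]]';python3 -c "
from h import *; favg(3)
f,T=grab('wrist'); save(f,'w13z',(230,0,410,130),4.4)"
```

```text
clock: 17.75
position: [0.4883, 0.0242, 0.0677]
orientation: [0.412, 0.575, -0.412, 0.575]
wrist_force: [0.6, -0.8, 0.5]
width: 0.0117
t 17.9 F [0.2473 0.1464 0.2106] M [ 0.034  -0.2283 -0.0296] std [0.1111 0.6205 0.2222] pos [0.4882 0.0242 0.0677]
```

View pics/w13z.png

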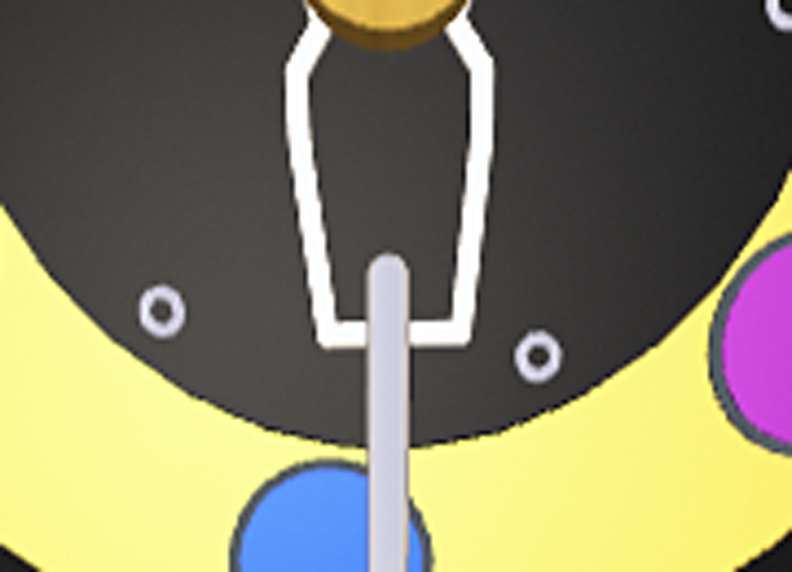

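```bash
python3 -m inch '[[0.04,-0.1,0,0,0,0,0],[0,-0.1,0,0,0,0,0],[0,-0.1,0,0,0,0,0],[0,-0.1,0,0,0,0,0],[0,0,0,0,0,0,0]]';python3 -c "
from h import *; favg(2)"
python3 -m inch '[[0,-0.1,0,0,0,0,0],[0,-0.1,0,0,0,0,0],[0,-0.1,0,0,0,0,0],[0,0,0,0,0,0,0]]';python3 -c "
from h import *; favg(3)
f,T=grab('wrist'); save(f,'w14z',(230,0,410,130),4.4)"
```

```text
clock: 18.45
position: [0.4843, 0.0229, 0.0673]
orientation: [0.412, 0.575, -0.412, 0.575]
wrist_force: [0.8, 0.5, 2.2]
width: 0.0115
t 18.55 F [-0.3681  0.3077  1.4681] M [ 0.053  -0.3011 -0.0389] std [0.4363 0.1461 0.3746] pos [0.4842 0.0229 0.0673]
clock: 18.95
position: [0.4814, 0.0219, 0.0673]
orientation: [0.411, 0.575, -0.412, 0.575]
wrist_force: [0.7, -0.1, 1.2]
width: 0.0117
t 19.1 F [ 0.3256 -0.6634  1.3228] M [ 0.0025 -0.2216  0.0003] std [0.3336 0.2033 0.3943] pos [0.4814 0.022  0.0672]
```

View pics/w14z.png

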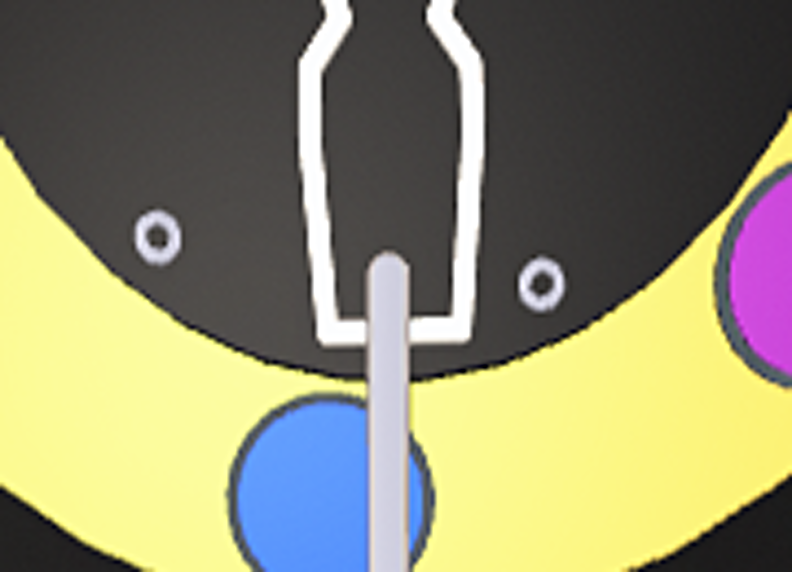

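```bash
python3 -m inch '[[0,-0.1,0,0,0,0,0],[0,-0.1,0,0,0,0,0],[0,0,0,0,0,0,0],[0,0,0,0,0,0,0],[-0.05,0.1,0,0,0,0,0],[-0.05,0.1,0,0,0,0,0],[0,0.1,0,0,0,0,0],[-0.1,0,0,0,0,0,0],[-0.3,0,0,0,0,0,0],[-0.5,0,0,0,0,0,0],[0,0,0,0,0,0,0]]';python3 -c "
from h import *; favg(2)
f,T=grab('wrist'); save(f,'w15')
f,T=grab('side'); save(f,'side15',(220,190,340,290),6)"
```

```text
clock: 20.25
position: [0.4831, 0.0223, 0.078]
orientation: [0.412, 0.575, -0.411, 0.575]
wrist_force: [0.8, 0.2, -0.9]
width: 0.0119
t 20.35 F [ 0.0743  0.1212 -1.4668] M [0.0411 0.0332 0.0031] std [0.1001 0.1707 0.1557] pos [0.4829 0.0223 0.0775]
```

View pics/w15.png

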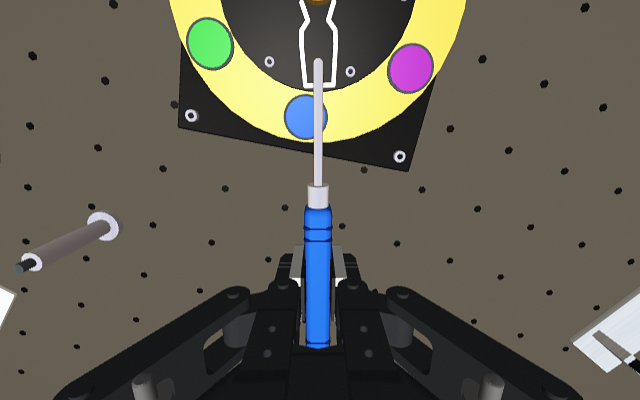

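View pics/side15.png

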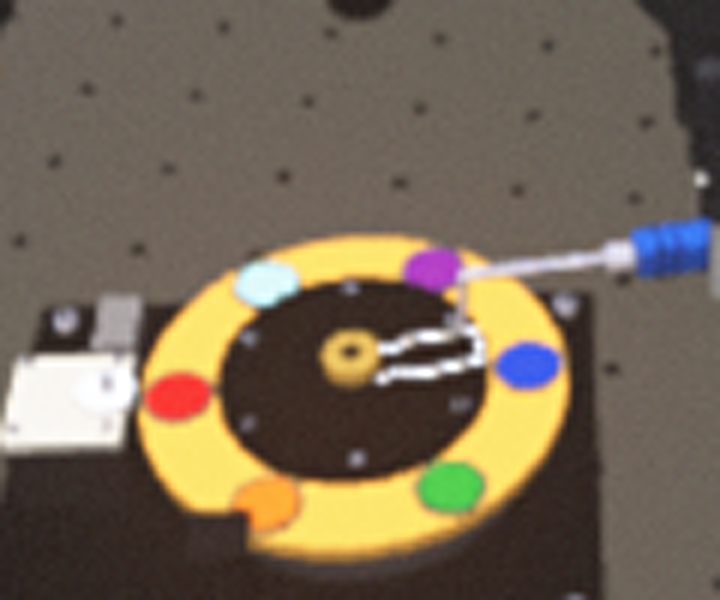

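```bash
python3 -m inch '[[-1,0,0,0,0,0,0],[-3,0,0,0,0,0,0],[-2,2,0,0,0,0,0],[0,2,0,0,0,0,0],[0,0,0,0,0,0,0],[0,0,0,0,0,0,0]]';python3 -c "
from h import *; favg(2); t=T_tool();print(t)
f,T=grab('wrist'); save(f,'w16'); save(f,'w16z',(230,0,410,130),4.4)
np.savez('f_w16',img=f['img'],z=f['z_map'],K=f['intrinsics'],T=T,tool=t)"
```

```text
clock: 21.05
position: [0.5202, 0.0353, 0.1374]
orientation: [0.411, 0.575, -0.412, 0.575]
wrist_force: [0.3, -0.0, -2.3]
width: 0.0118
t 21.15 F [-0.7519  0.0914 -1.2001] M [-0.0354  0.0104 -0.0218] std [0.4437 0.2688 0.4547] pos [0.5195 0.0352 0.1371]
[[-0.0013  0.9466  0.3223  0.5195]
 [ 0.0001  0.3223 -0.9466  0.0352]
 [-1.     -0.0013 -0.0005  0.1371]
 [ 0.      0.      0.      1.    ]]
```

View pics/w16z.png

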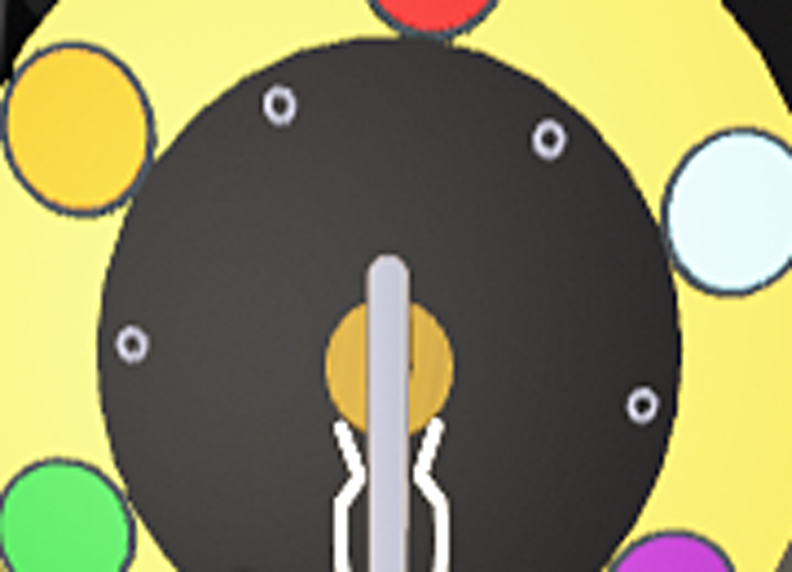

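```bash
python3 - <<'E'
from h import *
d=np.load("f_w16.npz"); K=d["K"];T=d["T"]; o=np.array([230,0])
c=onplane(np.array([[389,367]])/4.4+o-.1,K,T,0.0688)[0]; print(c)
for z in (0.061,0.0623): 
    B=onplane(np.array([[343,428],[436,427],[340,422],[438,420]])/4.4+o-.1,K,T,z); print(np.linalg.norm((B-c)[:,:2],axis=1)*1000)
E
```

```text
[0.6127 0.0661 0.0688]
[11.3258 11.3559 11.0052 10.8306]
[11.362  11.3862 11.0351 10.8552]
```

```bash
python3 - <<'E'
from h import *
for n in ["f_w4","f_w16"]:
    d=np.load(n+".npz"); f=dict(z_map=d["z"],intrinsics=d["K"]); T=d["T"]; t=d["tool"]; im=d["img"].astype(int)
    b=(im[:,:,2]>im[:,:,0]+60); b[:,:300]=0;b[:,338:]=0;b[:200]=0
    P,u,v=cloud(f,T,b); Q=((P-t[:3,3])@t[:3,:3])*1000; k=(Q[:,0]<0)&(Q[:,0]>-45); Q=Q[k];v=v[k]
    for lo,hi in [(207,225),(240,270),(270,300),(300,320),(320,345)]:
        q=Q[(v>=lo)&(v<hi)]; q=q[q[:,0]<np.percentile(q[:,0],60)]; print(n,lo,len(q),np.median(q,0))
    P,u,v=cloud(f,T); Q=((P-t[:3,3])@t[:3,:3])*1000; k=(abs(Q[:,2])<2.5)&(Q[:,0]<0)&(Q[:,0]>-40)&(Q[:,1]>52); Q=Q[k]
    for y in (62,70,80,90,96): q=Q[abs(Q[:,1]-y)<2]; print(y,np.median(q,0)) 
    print("end",Q[:,1].max())
E
```

```text
f_w4 207 281 [-22.079   32.3437   0.4819]
f_w4 240 458 [-22.3487  14.2104   0.7127]
f_w4 270 430 [-22.3777  -2.1708   0.4762]
f_w4 300 288 [-22.3482 -17.153    0.9753]
f_w4 320 357 [-22.4136 -31.418    0.9828]
62 [-17.4196  61.8454   0.4814]
70 [-17.2591  69.9758   0.4839]
80 [-17.7933  79.9697   0.4863]
90 [-18.2669  89.9424   0.4895]
96 [-18.1904  95.9126   0.4911]
end 98.07121475693393
f_w16 207 275 [-22.724   32.2993   0.5178]
f_w16 240 455 [-22.4663  14.4761   0.5362]
f_w16 270 431 [-21.9791  -1.1126   0.0574]
f_w16 300 288 [-21.6047 -16.98     0.5553]
f_w16 320 354 [-21.202  -31.2092   0.049 ]
62 [-18.5881  61.9372   0.5018]
70 [-18.9666  70.0022   0.4951]
80 [-19.5651  79.9663   0.4846]
90 [-20.2611  90.0743   0.0836]
96 [-20.4306  95.7287   0.4728]
end 97.7724394204709
```

```bash
python3 - <<'E'
from h import *
Rt=yawR(-20.5)@R.from_rotvec(np.radians([0,0,-1.5])).as_matrix()
plan([0.4921,-0.2949,0.12],Rt,0,n=10)
E
```

```text
n 10 dist 0.3316363319316302 ang [39.2979  0.5144 -1.3643]
[0.17,-1.32,3.04,3.93,0.05,-0.14,0],[0.17,-1.11,3.12,3.93,0.05,-0.14,0],[0.17,-0.89,3.19,3.93,0.05,-0.14,0],[0.17,-0.67,3.24,3.93,0.05,-0.14,0],[0.17,-0.45,3.28,3.93,0.05,-0.14,0],[0.17,-0.22,3.30,3.93,0.05,-0.14,0],[0.16,0.00,3.31,3.93,0.05,-0.14,0],[0.16,0.23,3.30,3.93,0.05,-0.14,0],[0.16,0.46,3.28,3.93,0.05,-0.14,0],[0.15,0.68,3.24,3.93,0.05,-0.14,0],
```

```bash
python3 -m inch '[[0,-1.32,3.04,3.93,0.05,-0.14,0],[0,-1.11,3.12,3.93,0.05,-0.14,0],[0,-0.89,3.19,3.93,0.05,-0.14,0],[0,-0.67,3.24,3.93,0.05,-0.14,0],[0,-0.45,3.28,3.93,0.05,-0.14,0],[0.2,-0.22,3.3,3.93,0.05,-0.14,0],[0.3,0,3.31,3.93,0.05,-0.14,0],[0.4,0.23,3.3,3.93,0.05,-0.14,0],[0.4,0.46,3.28,3.93,0.05,-0.14,0],[0.4,0.68,3.24,3.93,0.05,-0.14,0],[0,0,0,0,0,0,0],[0,0,0,0,0,0,0]]'; python3 -m inch '[[0,0,0,0,0,0,0]]'
python3 - <<'E'
from h import *
Rt=yawR(-20.5)@R.from_rotvec(np.radians([0,0,-1.5])).as_matrix()
plan([0.4921,-0.2949,0.07],Rt,0,n=2)
f,T=grab("wrist"); save(f,"w17"); f,T=grab("side"); save(f,"side17",(250,120,400,210),5); print(T_tool())
E
```

```text
clock: 22.4
position: [0.4922, -0.2947, 0.1193]
orientation: [-0.576, -0.411, 0.586, -0.395]
wrist_force: [0.8, 1.7, -2.1]
width: 0.0116
clock: 22.5
position: [0.4928, -0.2937, 0.1197]
orientation: [-0.576, -0.411, 0.586, -0.396]
wrist_force: [0.4, 0.5, -2.1]
width: 0.0115
n 2 dist 0.04971651729508849 ang [ 0.0582 -0.0293 -0.0009]
[2.48,0.06,0.07,0.03,-0.01,-0.00,0],[2.48,0.06,0.07,0.03,-0.01,-0.00,0],
[[-0.0239  0.9369 -0.3487  0.4932]
 [ 0.0092 -0.3486 -0.9372 -0.2935]
 [-0.9997 -0.0256 -0.0002  0.1199]
 [ 0.      0.      0.      1.    ]]
```

View pics/w17.png

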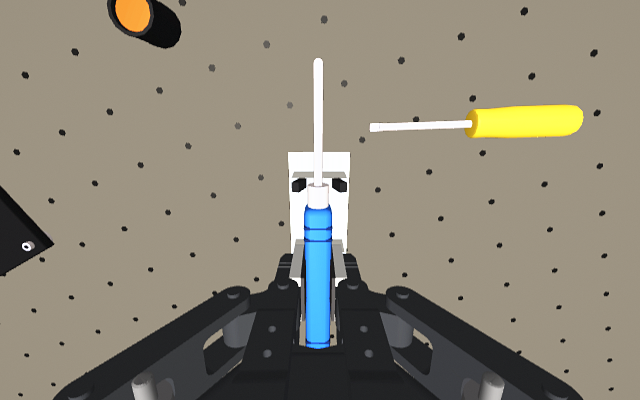

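```bash
python3 -m inch '[[2.48,0.06,0.07,0,0,0,0],[2.48,0.06,0.07,0,0,0,0],[0,0,0,0,0,0,0],[0,0,0,0,0,0,0],[0,0,0,0,0,0,0]]'
python3 - <<'E'
from h import *
Rt=yawR(-20.5)@R.from_rotvec(np.radians([0,0,-1.5])).as_matrix()
plan([0.4921,-0.2949,0.0330],Rt,0,n=2); favg(3)
f,T=grab("wrist"); save(f,"w18")
E
```

```text
clock: 23.1
position: [0.4934, -0.2961, 0.0715]
orientation: [-0.576, -0.41, 0.586, -0.396]
wrist_force: [0.0, -0.6, -1.5]
width: 0.0118
n 2 dist 0.03852965957767447 ang [ 0.0408  0.0296 -0.1407]
[1.93,-0.04,-0.03,0.02,0.01,-0.07,0],[1.93,-0.03,-0.03,0.02,0.01,-0.07,0],
t 23.25 F [-0.1766  0.2885 -1.7299] M [-0.0046 -0.0279 -0.0022] std [0.0707 0.0677 0.5605] pos [ 0.4932 -0.2963  0.0713]
```

View pics/w18.png

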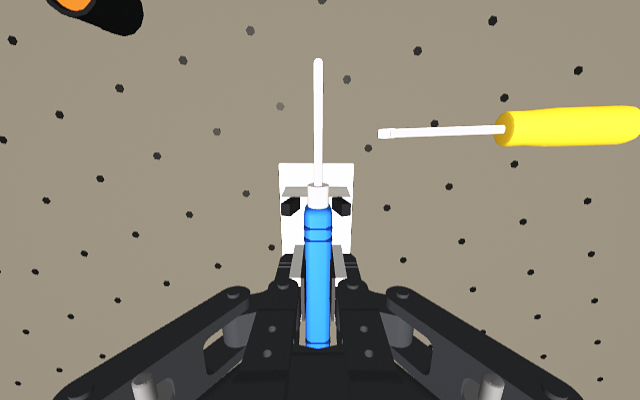

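```bash
python3 -m inch '[[1.3,-0.07,-0.06,0,0,0,0],[1.3,0,0,0,0,0,0],[1.0,0,0,0,0,0,0],[0.2,0,0,0,0,0,0],[0,0,0,0,0,0,0],[0,0,0,0,0,0,0]]'
python3 - <<'E'
from h import *
favg(3)
f,T=grab("wrist"); save(f,"w19")
E
```

```text
clock: 23.9
position: [0.4914, -0.2949, 0.0324]
orientation: [-0.576, -0.41, 0.586, -0.396]
wrist_force: [-0.4, -0.5, -1.0]
width: 0.012
t 24.05 F [-0.142   0.4216 -1.2155] M [-0.0075 -0.0239 -0.0315] std [0.2608 0.4802 0.3681] pos [ 0.4916 -0.295   0.0326]
```

View pics/w19.png

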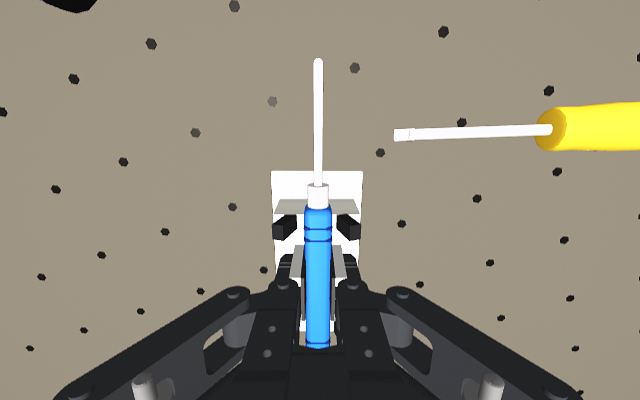

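Centred between the ears. Lower gently until it touches.

```bash
python3 -m inch '[[0.2,0,0,0,0,0,0],[0.1,0,0,0,0,0,0],[0,0,0,0,0,0,0],[0,0,0,0,0,0,0]]';  python3 -m inch '[[0.1,0,0,0,0,0,0],[0,0,0,0,0,0,0],[0,0,0,0,0,0,0]]'; python3 -m inch '[[0.07,0,0,0,0,0,0],[0,0,0,0,0,0,0],[0,0,0,0,0,0,0]]'
```

```text
clock: 24.5
position: [0.4911, -0.2947, 0.0291]
orientation: [-0.576, -0.41, 0.586, -0.396]
wrist_force: [0.1, -0.2, -1.4]
width: 0.0114
clock: 24.8
position: [0.4911, -0.2947, 0.0281]
orientation: [-0.576, -0.41, 0.586, -0.396]
wrist_force: [0.6, -0.7, -2.3]
width: 0.012
clock: 25.1
position: [0.4911, -0.2947, 0.0275]
orientation: [-0.576, -0.41, 0.586, -0.396]
wrist_force: [-0.1, 0.2, -1.7]
width: 0.012
```

```bash
python3 -m inch '[[0.07,0,0,0,0,0,0],[0,0,0,0,0,0,0],[0,0,0,0,0,0,0]]';  python3 -m inch '[[0.07,0,0,0,0,0,0],[0,0,0,0,0,0,0],[0,0,0,0,0,0,0]]'; python3 -m inch '[[0.07,0,0,0,0,0,0],[0,0,0,0,0,0,0],[0,0,0,0,0,0,0]]'
```

```text
clock: 25.4
position: [0.4911, -0.2947, 0.0273]
orientation: [-0.576, -0.41, 0.586, -0.396]
wrist_force: [-1.4, 1.4, 6.1]
width: 0.0116
clock: 25.7
position: [0.4912, -0.2948, 0.0273]
orientation: [-0.576, -0.41, 0.586, -0.396]
wrist_force: [-2.6, 3.1, 13.7]
width: 0.0117
clock: 26.0
position: [0.4912, -0.2948, 0.0272]
orientation: [-0.576, -0.41, 0.586, -0.396]
wrist_force: [-5.1, 4.0, 20.8]
width: 0.012
```

```bash
python3 -m inch '[[-0.17,0,0,0,0,0,0],[0,0,0,0,0,0,0]]';  python3 -m inch '[[0,0,0,0,0,0,0.25],[0,0,0,0,0,0,0.5],[0,0,0,0,0,0,1],[0,0,0,0,0,0,1],[0,0,0,0,0,0,1],[0,0,0,0,0,0,1],[0,0,0,0,0,0,1]]'; python3 -c "
from h import *; favg(3)
f,T=grab('wrist'); save(f,'w20')"
```

```text
clock: 26.2
position: [0.4914, -0.2948, 0.0274]
orientation: [-0.576, -0.41, 0.586, -0.396]
wrist_force: [0.9, 0.2, -0.2]
width: 0.0122
clock: 26.9
position: [0.4911, -0.2947, 0.027]
orientation: [-0.576, -0.41, 0.586, -0.396]
wrist_force: [0.4, -0.8, 1.1]
width: 0.0855
t 27.05 F [-0.0853 -0.2224  0.1781] M [ 0.0076 -0.0303 -0.0048] std [0.1322 0.7808 0.3263] pos [ 0.4911 -0.2947  0.027 ]
```

View pics/w20.png

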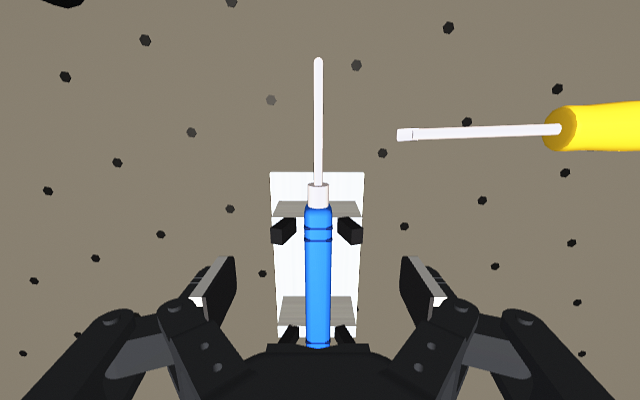

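Pick lies between both ear pairs, fingers open. Retreat straight up and check.

```bash
python3 -m inch '[[-2,0,0,0,0,0,1],[-4,0,0,0,0,0,1],[-4,0,0,0,0,0,1],[-4,0,0,0,0,0,1],[0,0,0,0,0,0,1],[0,0,0,0,0,0,1],[0,0,0,0,0,0,1]]'; python3 - <<'E'
from h import *
f,T=grab('wrist'); save(f,'w21')
im=f["img"].astype(int); m=(im[:,:,2]>im[:,:,0]+50)&(im[:,:,2]>im[:,:,1]+10); m[:,:290]=0; m[:,350:]=0
P,u,v=cloud(f,T,m); P=P[(P[:,2]>0.035)&(P[:,2]<0.06)]
c=P.mean(0); w,V=np.linalg.eigh(np.cov((P-c)[:,:2].T)); a=V[:,-1]*np.sign(V[0,-1]); s=(P[:,:2]-c[:2])@a
print(len(P),c,np.percentile(P[:,2],[5,50,95]),np.degrees(np.arctan2(a[1],a[0])),s.min(),s.max(),c[:2]+a*(s.min()+s.max())/2, "slope",np.polyfit(s,P[:,2],1))
for n in ("scene","side"):
    f,T=grab(n); save(f,n+"21",(200,90,400,330) if n=="scene" else (200,120,400,310),2.4 if n=="scene" else 3)
    for q in ["clip","clip_window","pick","driver","lens_tube"]:
        r=ctrl.pinpoint(f,q); print(n,q,[(np.round(x["centre"],4).tolist(),round(x["p"],2)) for x in r[:1]])
print(ctrl.get_obs()["clock"],T_tool()[:3,3])
E
```

```text
clock: 27.8
position: [0.4938, -0.2955, 0.1659]
orientation: [-0.576, -0.411, 0.586, -0.395]
wrist_force: [-0.5, -0.5, -0.7]
width: 0.0854
1134 [ 0.4863 -0.2937  0.0488] [0.0471 0.0489 0.0502] -20.23481784694842 -0.0466130426162919 0.041783093347056995 [ 0.484  -0.2929] slope [0.0011 0.0488]
scene clip [([0.5893, 0.0615, 0.0595], 0.54)]
scene clip_window [([0.5839, 0.0527, 0.0646], 0.54)]
scene pick [([0.486, -0.2932, 0.0395], 0.49)]
scene driver [([0.5158, -0.4365, 0.0031], 0.81)]
scene lens_tube [([0.672, -0.2244, 0.0027], 0.57)]
side clip [([0.59, 0.0591, 0.0636], 0.41)]
side clip_window [([0.5774, 0.0562, 0.0589], 0.46)]
side pick [([0.4844, -0.2916, 0.0427], 0.77)]
side driver [([0.6718, -0.2296, 0.0016], 0.61)]
side lens_tube [([0.6707, -0.2277, -0.0019], 0.51)]
28.45 [ 0.4945 -0.2959  0.167 ]
```

View pics/scene21.png

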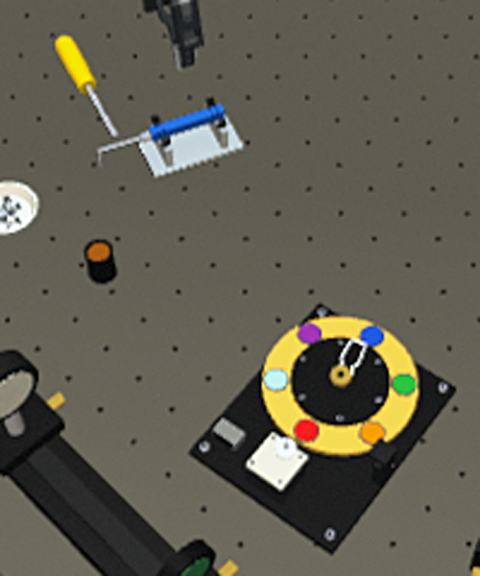

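View pics/side21.png

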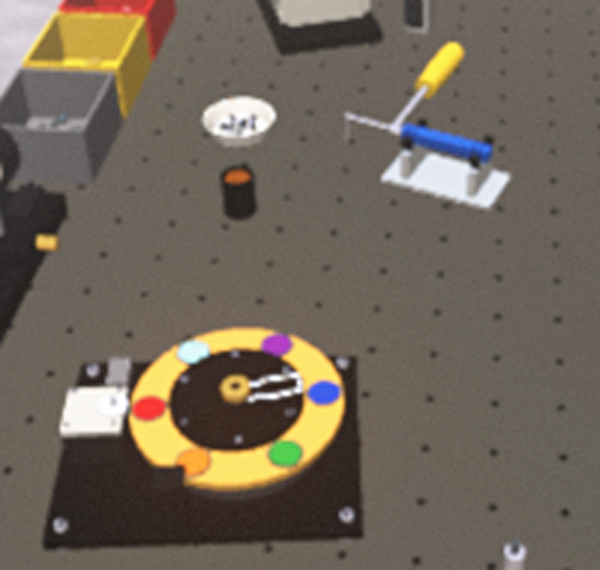

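View pics/w21.png

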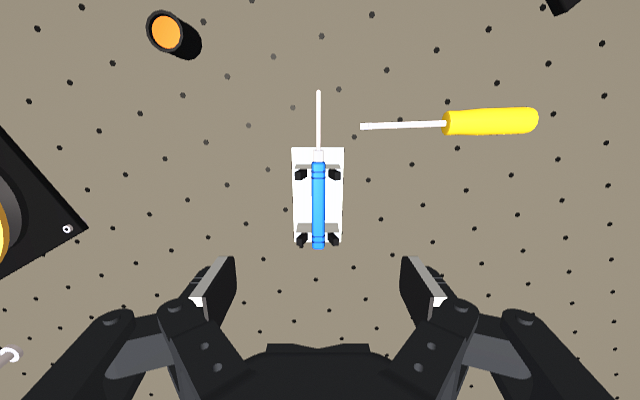

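```bash
python3 -c "
from workcell import ctrl
print(ctrl.close_job())"
```

```text
the job is handed in; nothing more can be done
None
```

The clip is off the spindle and lying on the wheel's hub plate. The pick is back in its cradle, and I handed the job in at about 28.5 s of the 69 s allowed.

**Pull:** I lowered the hook into the clip's window until it pressed on the hub plate with about 3 N. The pull peaked at about 13.7 N, and the clip then snapped free. I drew it on to about 24 mm and lifted the hook clear.

**Last checks:**
- **Clip:** its leg ends measured about 11 mm from the spindle axis, against a head radius of 10 mm. That leaves only about 1 mm clear of the head and about 3 mm clear of the groove. I did not pull it further because the bridge would have run past the hub plate's edge.
- **Pick:** the handle is centred at (0.484, -0.293), level, with its top at 49 mm. That is within 1 mm of where it started.
- **Other things:** nothing else on the table looked moved in the final pictures.

**What did not go quite as planned:**
- Downward force on the wheel rose briefly to about 5.8 N as the clip let go. I eased it straight away.
- The pick tipped about 1.5° in the grip during the pull. I corrected this when laying it back.
- The last lowering step pressed the pick into the cradle with about 22 N. I backed off before opening the fingers.
- The side camera's network placed the driver at the lens tube's position. The pictures and the scene camera show the driver where it had been.

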